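# Rehang the lift-off splash guard on the countertop fryer

## Task

Take the splash guard out of the white drying stand and hang it on the fryer: with the guard swung well open (about square to the fryer's side), lower it so that both knuckles drop over the two upright pins together and sit fully down. The pin bracket may be clamped anywhere along its slot, so feel for the pins gently and never force them. Then swing the guard shut, its tab under the red keeper and against the stop, let go, and leave the ramekin, bottle, jar and spatula where they are.

Things in the scene. Friction and masses are not known exactly. Their poses are not given: they have to be found in the camera images.
- guard: Loose upright splash guard, 0.3 to 0.55 kg. Origin on the hinge axis at the underside of the lower knuckle; x along the panel from hinge to free end, y across its thickness, z up (also in the stand). Sheet 5 mm thick, x 16 to 185, z -10 to 130 mm. Top hem 12 mm thick, x 40 to 185, z 105 to 140 mm. Blue tab x 185 to 240, z 40 to 60 mm, 5 mm thick. Centre of mass about x 95, z 75 mm.
- guard_grip (a point): In the guard's top hem at (100, 0, 128) mm of its frame, 12 mm below the top edge: a good place to grip, from above, fingers closing along the guard's y.
- guard_tip (a point): Outer end of the guard's blue tab, at (240, 0, 50) mm in the guard's frame.
- top_knuckle (a point): Middle of the underside of the guard's upper knuckle, at (0, 0, 90) mm in its frame. Both knuckles are blue blocks, 20 x 20 mm, 22 mm tall, centred on x = y = 0, undersides at z 0 and z 90 mm, each with a through hole 11 mm in diameter along z.
- fryer: Fixed steel fryer 360 (x) by 220 (y) mm. Origin: centre of its underside; x points away from its front, z up. Rim at z 200, lid handle to 242, control head to 315 mm over x 80 to 170 mm. On its right flank (y -110 mm) a grey bracket carries two upright brass pins on one vertical axis. More than 30 N from the robot through the guard on fryer, pins or stop is forcing.
- slot_front (a point): Fixed to the fryer at (-125, -160, 120) mm, at the front end of the bracket's slot. The pin axis really stands 5 to 45 mm from here towards the fryer's +x, wherever the bracket is clamped; this is not measured. Its y, and z as the height of the lower pin's foot, are true: the seated guard's origin lies there. The bracket does not shift under hand force.
- upper_front (a point): Fixed to the fryer 90 mm above slot_front, at the height of the upper pin's foot. Pins: 9 mm thick, 18 mm tall, the top 3 mm tapering to 6 mm; feet at z 120 and 210 mm on arms 15 mm wide, 8 mm thick, reaching to the flank, so bring the guard in from the side, raised 20 to 45 mm. Seated, it turns freely with 1 mm play and droops about 0.02 rad once let go.
- stop (a point): Stop face on the fryer's flank, at (121, -157, 170) mm in its frame, facing its -y. The shut guard points along the fryer's +x, tab against this face. The red keeper above is a roof, underside at z 187 mm, x 109 to 133 mm, out to y -178 mm: only a fully seated guard's tab passes under.
- stand: Fixed white drying stand, 140 x 110 mm, origin at the centre of its underside. The guard stands in its slot (along the stand's x, 8 mm wide, walls to 58 mm, slot floor at 18 mm); the guard's origin starts 100 mm from the centre towards the stand's -x, 28 mm up, x axes parallel.
- ramekin: Bystander to leave alone: white ramekin, 76 mm wide. Origin: centre of its underside.
- sauce: Bystander to leave alone: red sauce bottle, 54 mm wide, 150 mm tall. Origin: centre of its underside.
- salt: Bystander to leave alone: salt jar, 60 mm wide, 80 mm tall. Origin: centre of its underside.
- spatula: Bystander to leave alone: spatula lying on the table. Origin: centre of its underside.

How it is judged:
On the way:
1. the guard is seated on both pins while it is swung well open (some 35 degrees or more) (x of guard in the frame of fryer between -0.124 and -0.076 m and y of guard in the frame of fryer between -0.165 and -0.155 m and z of guard in the frame of fryer between 0.117 and 0.123 m and angle between guard's own z axis and vertical below 0.06 rad and y of guard_tip in the frame of fryer below -0.285 m), for 0.2 s.
At the end, for the whole second after the job is handed in: The guard hangs on both pins, fully down (within 3 mm) and upright (within 0.06 rad), shut with its tab under the keeper within 12 to 15 mm of the stop face, let go and at rest (x of guard in the frame of fryer between -0.124 and -0.076 m and y of guard in the frame of fryer between -0.165 and -0.155 m and z of guard in the frame of fryer between 0.117 and 0.123 m and angle between guard's own z axis and vertical below 0.06 rad and y of guard_tip in the frame of fryer between -0.172 and -0.145 m and x of guard_tip in the frame of fryer between 0.112 and 0.168 m and linear speed of guard below 0.02 m/s and angular speed of guard below 0.1 rad/s and contact force between guard and the fingers below 0.1 N); the robot touches nothing.
It fails at once if the robot presses the guard on the fryer, its pins or its stop with more than 30 N (contact force between guard and fryer above 30 N and contact force between guard and the fingers above 3 N).
It fails at once if the guard is dropped or knocked on to the fryer, its pins or its stop with more than 90 N (contact force between guard and fryer above 90 N).
It fails at once if the ramekin, the bottle, the jar or the spatula is displaced by more than 30 mm (distance of any of ramekin, sauce, salt, spatula from where it was at the start of the episode above 0.03 m).
It also fails if it takes over 61 s, if anything falls off the work surface, if the arm or the gripper's body presses on something with over 40 N, if the wrist force passes 120 N, or if a joint passes its speed limit or range.

## Robot

A 7-joint arm with a two-finger parallel gripper is mounted at the origin on the work surface. World frame = base frame: x ahead of the robot, y to its left, z up, the work surface at z = 0. Lengths are in m, angles in rad, forces in N, time in s.
With the tool pointing down it reaches from about 0.4 to 0.85 m from the base axis. Payload 4.5 kg.
Tool frame: the origin (TCP) lies on the centre line of the jaws, within the pads' length; the fingertips stand 14 mm ahead of it and the grasp point (between the pads) lies 5 mm behind it (r.tcp_to_tips is the z of the fingertips in the tool frame, in m); z points along the fingers, y is the direction in which the jaws open and shut (so a half turn about z gives the same grasp; the last joint's range is limited). The gripper opens to 88 mm and grips with 3 to 60 N. Pads are 18 mm wide; open, the fingers measure 123 mm over their backs; the gripper's body (75 mm by 187 mm) begins 45 mm behind the grasp point.
Start: joints at [-1.101, 0.689, -0.195, 1.565, 0.157, 0.902, -0.215], TCP at [0.264, 0.567, 0.22] pointing down, gripper open.
Joint ranges: [-3.01, 3.01], [-0.46, 2.08], [-1.47, 1.51], [0.13, 2.56], [-1, 4.14], [0.04, 2.09], [-2.66, 2.66]. Speed limits (rad/s): [2.57, 2.57, 3.14, 3.14, 3.14, 3.14, 3.14].

## Interface

Orientations are given as a unit quaternion [x, y, z, w].
In Python, from plant import r, viewer gives the robot as it stands.
- The arm moves only by the shell command python3 -m inch 'ROWS' [FORCE]. ROWS is JSON, a list of rows, each a list of 3 entries, a list of its own where there are three numbers: the closure, from 0 (fully open) to 1 (shut), then the shift along the tool's x, y, z in cm, then the turn about the tool's z in degrees. In form: [[fingers, [x, y, z], yaw], ...]. A call has 1 to 20 rows; each row is the pose to reach, as a shift and turn from the pose commanded when the call began, along the tool's axes at that moment; what a row does not reach only later rows make up. A row lasts 1/10 s, in which the tool goes at most 50 mm and 8.59 degrees, less where a joint would pass 70% of its speed; a pose out of reach is approached as far as the arm can. A call with a gripper value outside its range is refused whole. The fingers move at their own pace and stop on an object; FORCE is the grip in N (left out, the last holds). Time passes only in rows, so rows that repeat a pose let the fingers close. It gives the time, the measured TCP pose, the force and the opening at its end, in the units of the state.
- r.get_state(): the state, without advancing time (a new reading comes with each control period).
- viewer.snapshot(name): name is "scene" or "top"; returns the picture (480x640x3 uint8, red, green, blue); there is no depth.
- viewer.camera_params(name): a dict with "intrinsics" (3x3 intrinsics, pixels), "k1" (the pictures are not rectified: a ray, as slopes to the right and down, at radius r is drawn at 1 + k1 r^2 times it, then the intrinsics apply), "world_to_cam" (4x4, takes a point from world to camera coordinates). Camera axes: x right, y up, looking along -z (the intrinsics and any distortion apply to the point x, -y, -z); pixel columns grow to the right and rows downward; lengths in m; the calibration is good to about 2 mm. A picture is of the moment at which its call begins. camera_params takes no time and is no camera call.
- r.finish_job(): hands the job in, once; it reports no verdict.
Trained networks look in the newest picture that a camera, given by its name, has taken for a name from the list of things; names that differ only in an ending like _2 or _b are one class to them, and where a whole thing is asked for, a point or a joint stands for the part that bears it (a point fixed in the world has none). Each returns a list of dicts, best first, with "p" (0 to 1); they miss things now and then, are a little off and sometimes report something else, mostly with a low value. They report only what shows in the picture. A call takes as long as a camera call.
- viewer.outline_of(camera, name): "pixels" (480x640 bool, what is visible of it) and "bbox" ([left, top, width, height] in pixels, round what is visible of it).
The state is a dict: "clock": time; "q": joint angles; "qd": joint speeds; "joint_torque": joint torques, N m; "tool_pos": TCP position; "eef_rot": TCP orientation; "contact_force": force on the tool from outside, world axes, zero at the start; "moment": the same for the moment, N m; "opening": opening from 0.0 (shut) to 1.0 (fully open).
Only numpy, scipy, OpenCV 4.12 (cv2) and the standard library are available. Lean on these libraries where they do the work, as an engineer would, in place of code of your own. Each camera call takes 0.05 s, during which the arm holds its last target.

## Working session

There is one attempt and no reset: what is moved stays moved. The work goes in short steps, Python scripts to look and compute and a shell command to move; the robot and the scene stay as the last step left them, time stands still between calls to the robot, and variables do not carry over. Pictures are saved under pics/ and viewed, and the job is handed in when it is done.

```bash
ls; mkdir -p pics
python3 - <<'E'
from plant import r, viewer
import cv2
print(r.get_state())
for n in ["scene","top"]:
    im=viewer.snapshot(n); cv2.imwrite(f"pics/{n}0.png",im[:,:,::-1])
    print(n,viewer.camera_params(n))
E
```

```text
pics
{'clock': 0.0, 'q': array([-1.10120291,  0.68998034, -0.19454283,  1.56632851,  0.15729367,
        0.90252713, -0.2150806 ]), 'qd': array([ 7.20594628e-04, -6.38708710e-05, -1.36933628e-03, -8.34507069e-04,
       -1.93948914e-03,  9.30686584e-04, -9.46511255e-05]), 'joint_torque': array([-2.45878928e-04, -5.27559292e+01, -1.26659866e+00, -1.53432387e+01,
       -5.25467203e-02,  6.54935764e-03,  1.53907226e-04]), 'tool_pos': array([0.26358097, 0.56596163, 0.21911722]), 'eef_rot': array([ 2.16117755e-01,  9.76366868e-01, -9.13965721e-04, -1.43398120e-04]), 'contact_force': array([-0.03774282,  0.0988203 , -0.18649519]), 'moment': array([ 0.00621104, -0.05413885, -0.00391585]), 'opening': 1.0011787057539157}
scene {'intrinsics': array([[450.02129769,   0.        , 325.90340259],
       [  0.        , 450.02129769, 234.58991323],
       [  0.        ,   0.        ,   1.        ]]), 'k1': -0.10615400299948016, 'world_to_cam': array([[ 0.85498095,  0.51864372, -0.00403366, -0.48942861],
       [-0.357815  ,  0.59545012,  0.71931049,  0.08116764],
       [ 0.37546772, -0.61355346,  0.69467701, -1.32752201],
       [ 0.        ,  0.        ,  0.        ,  1.        ]])}
top {'intrinsics': array([[500.54284472,   0.        , 317.873812  ],
       [  0.        , 500.54284472, 242.40897614],
       [  0.        ,   0.        ,   1.        ]]), 'k1': -0.05344387838199989, 'world_to_cam': array([[ 0.01693507, -0.99966314, -0.01966759,  0.00645869],
       [ 0.99445836,  0.01479912,  0.10408442, -0.57943626],
       [-0.10375829, -0.02132127,  0.99437398, -0.99467935],
       [ 0.        ,  0.        ,  0.        ,  1.        ]])}
```

View pics/scene0.png

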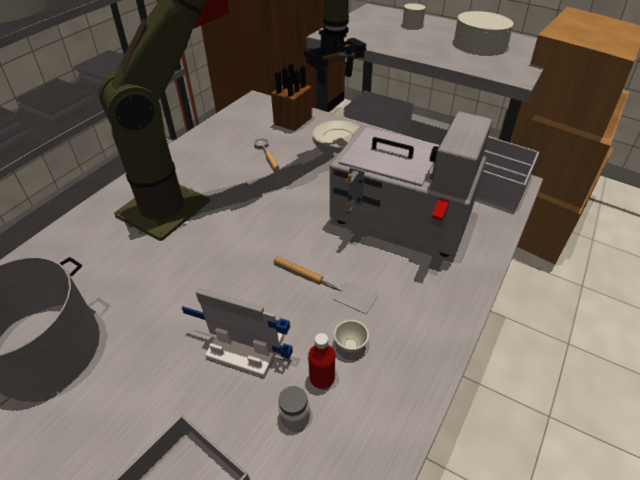

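View pics/top0.png

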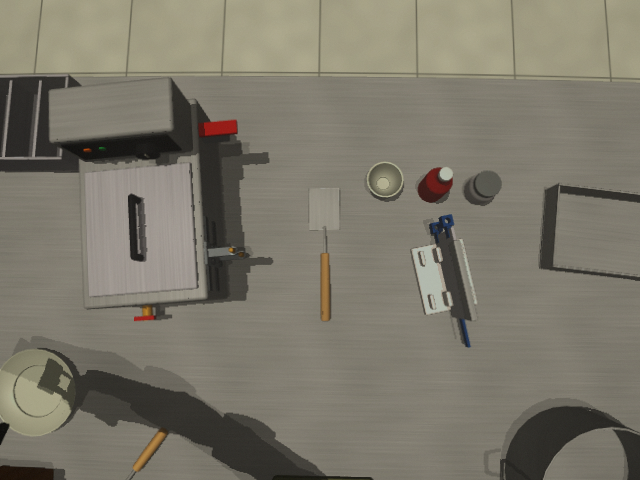

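```bash
cat > h.py <<'E'
import numpy as np, cv2
from plant import r, viewer
def cam(n):
    p=viewer.camera_params(n); return np.array(p["intrinsics"]),p["k1"],np.array(p["world_to_cam"])
def proj(n,P):
    K,k,T=cam(n); P=np.atleast_2d(P); c=P@T[:3,:3].T+T[:3,3]
    s=np.stack([c[:,0],-c[:,1]],1)/(-c[:,2:3]); rr=(s**2).sum(1,keepdims=True); s=s*(1+k*rr)
    return s@K[:2,:2].T+K[:2,2]
def ray(n,uv):
    K,k,T=cam(n); d=(np.atleast_2d(uv)-K[:2,2])/[K[0,0],K[1,1]]; s=d.copy()
    for _ in range(20): s=d/(1+k*(s**2).sum(1,keepdims=True))
    v=np.c_[s[:,0],-s[:,1],-np.ones(len(s))]; R=T[:3,:3]
    return -R.T@T[:3,3], v@R
def atz(n,uv,z):
    o,v=ray(n,uv); return o+v*((z-o[2])/v[:,2:3])
E
python3 - <<'E'
from h import *
for n in ["scene","top"]:
    im=cv2.imread(f"pics/{n}0.png")
    print(n,ray(n,[[320,240]])[0])
    for t in ["fryer","guard","stand","ramekin","sauce","salt","spatula"]:
        o=viewer.outline_of(n,t)
        for d in o[:2]:
            print(n,t,round(d["p"],2),d["bbox"])
        if o:
            np.save(f"m_{n}_{t}.npy",o[0]["pixels"])
crops={"top":[(60,70,200,250),(400,200,100,160)],"scene":[(310,120,200,150),(170,280,140,110)]}
for n,l in crops.items():
    im=viewer.snapshot(n)[:,:,::-1]
    for i,(x,y,w,h) in enumerate(l):
        s=min(800//w,600//h); c=cv2.resize(im[y:y+h,x:x+w],None,fx=s,fy=s,interpolation=cv2.INTER_CUBIC)
        print(n,i,s,c.shape); cv2.imwrite(f"pics/{n}_c{i}.png",c)
E
```

```text
scene [ 0.94593679 -0.60899793  0.86184009]
scene fryer 0.56 [330.0, 111.2, 161.2, 143.1]
scene fryer 0.21 [181.2, 289.0, 110.9, 70.5]
scene guard 0.82 [183.8, 289.7, 110.8, 67.6]
scene stand 0.73 [180.9, 287.8, 111.5, 71.3]
scene stand 0.69 [207.4, 325.7, 75.4, 53.0]
scene ramekin 0.67 [332.7, 314.6, 41.0, 37.1]
scene sauce 0.76 [308.4, 332.4, 25.5, 57.8]
scene salt 0.7 [279.4, 385.6, 32.4, 46.4]
scene spatula 0.93 [274.1, 256.8, 99.9, 56.5]
top [ 0.47290962 -0.00617617  1.04952058]
top fryer 0.91 [46.5, 77.3, 198.9, 248.2]
top guard 0.81 [428.9, 216.4, 46.6, 132.7]
top stand 0.97 [408.8, 242.4, 60.9, 73.4]
top ramekin 0.69 [368.0, 158.5, 38.7, 41.1]
top sauce 0.74 [420.9, 165.5, 30.9, 37.4]
top salt 0.63 [464.4, 167.8, 41.4, 37.8]
top spatula 0.64 [308.5, 186.2, 28.5, 133.3]
top 0 2 (500, 400, 3)
top 1 3 (480, 300, 3)
scene 0 4 (600, 800, 3)
scene 1 5 (550, 700, 3)
```

View pics/top_c0.png

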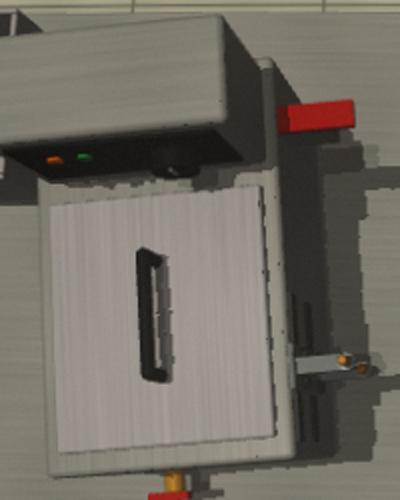

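View pics/top_c1.png

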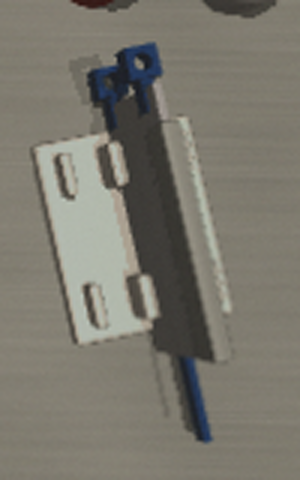

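View pics/scene_c0.png

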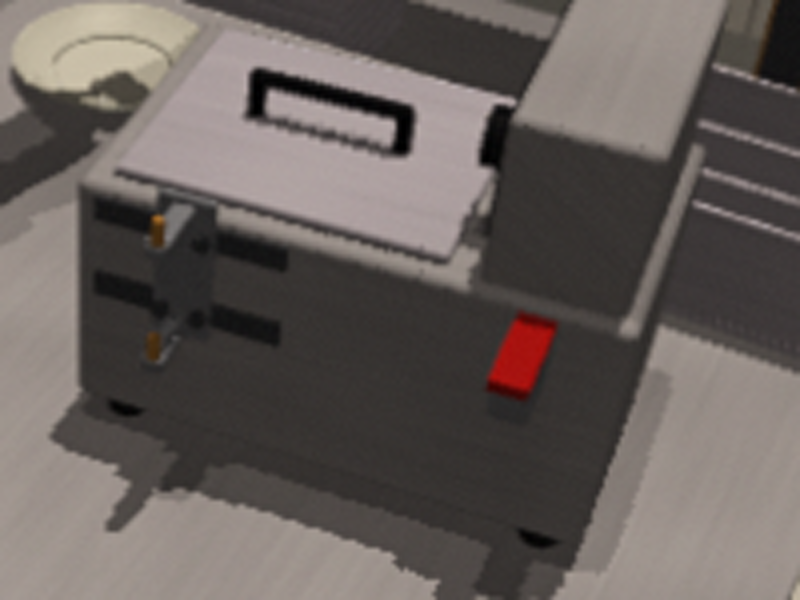

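View pics/scene_c1.png

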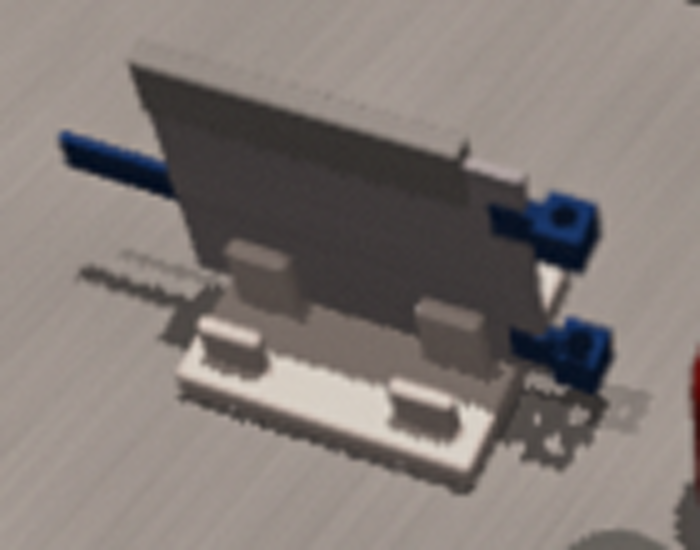

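```bash
cat > fit.py <<'E'
from h import *
from scipy.optimize import least_squares
def P(n,c,s,o): return (n,np.array(c)/s+np.array(o))
t0=lambda c:P("top",np.array(c)+.5,2,(59.75,69.75)); t1=lambda c:P("top",c,3,(400,200)); s0=lambda c:P("scene",c,4,(310,120)); s1=lambda c:P("scene",c,5,(170,280))
F=[(t0((296,458)),(-.18,-.11,.2)),(t0((49,476)),(-.18,.11,.2)),(t0((271,60)),(.18,-.11,.2)),
(s0((83,187)),(-.18,-.11,.2)),(s0((632,337)),(.18,-.11,.2)),
(s0((488,388)),(.109,-.178,.187)),(s0((524,399)),(.133,-.178,.187))]
Pn=[(t0((344,357)),.228),(t0((362,367)),.138),(s0((158,215)),.228),(s0((153,333)),.138),(s0((157,246)),.21),(s0((152,360)),.12)]
def W(p,m): 
    c,s=np.cos(p[2]),np.sin(p[2]); return np.array([p[0]+c*m[0]-s*m[1],p[1]+s*m[0]+c*m[1],m[2]+(p[3] if len(p)>3 and 0 else 0)])
def res(p,detail=False):
    out=[proj(n,W(p,m))[0]-uv for (n,uv),m in F]+[proj(n,W(p,(p[3],-.16,z)))[0]-uv for (n,uv),z in Pn]
    return np.array(out) if detail else np.ravel(out)
s=least_squares(res,[.65,.3,0,-.1],loss="soft_l1"); print("fryer",s.x); print(res(s.x,True).round(1))
pf=s.x
print("pin world",W(pf,(pf[3],-.16,.12)),"tri upper/lower indep:")
for z,idx in ((.228,(0,2)),(.138,(1,3))):
    for i in idx: print(z,Pn[i][0][0],atz(*Pn[i][0],z))
G=[(t1((139,62)),(0,0,.112)),(t1((110,83)),(0,0,.022)),(t1((177,119)),(.04,0,.14)),(t1((222,360)),(.185,0,.14)),(t1((206,440)),(.24,0,.06)),
(s1((565,215)),(0,0,.112)),(s1((582,343)),(0,0,.022)),(s1((65,133)),(.24,0,.06))]
def rg(p,d=False):
    out=[proj(n,W(p,(m[0],m[1],m[2]+.028)))[0]-uv for (n,uv),m in G]
    return np.array(out) if d else np.ravel(out)
s=least_squares(rg,[.55,-.25,3.14],loss="soft_l1"); print("guard",s.x); print(rg(s.x,True).round(1))
print("grip",W(s.x,(.1,0,.156)))
E
python3 fit.py
```

```text
fryer [ 0.62934923  0.32371642  0.10524702 -0.10119353]
[[ 1.   0.1]
 [-1.4  1.9]
 [ 0.9 -3.5]
 [-2.5 -1.8]
 [ 2.  -0.3]
 [-0.5  0.2]
 [ 0.8  0.5]
 [-0.3  0.5]
 [ 0.1 -0. ]
 [ 0.1  0.8]
 [ 0.2  0.5]
 [ 0.1 -0.9]
 [ 0.3 -0.8]]
pin world [0.54552409 0.15397109 0.12      ] tri upper/lower indep:
0.228 top [[0.54636957 0.15354479 0.228     ]]
0.228 scene [[0.54381438 0.15647133 0.228     ]]
0.138 top [[0.54546219 0.15410143 0.138     ]]
0.138 scene [[0.5441117  0.15535133 0.138     ]]
guard [ 0.6126758  -0.2235658   3.35510361]
[[ 1.1 -0.7]
 [ 0.2 -1. ]
 [-2.8 -0.1]
 [ 0.6  0.6]
 [ 0.   0.5]
 [ 0.3  0. ]
 [ 0.1 -0.5]
 [-0.4 -0.4]]
grip [ 0.5149465  -0.24475504  0.156     ]
```

```bash
cat > go.py <<'E'
import sys
from h import *
from scipy.spatial.transform import Rotation as R
def st():
    s=r.get_state(); T=R.from_quat(s["eef_rot"]); return s,T
def togo(pos,gyaw=None):
    s,T=st(); d=T.inv().apply(np.array(pos)-s["tool_pos"])*100
    y=T.as_matrix()[:,1]; a=np.arctan2(y[1],y[0])
    yw=None
    if gyaw is not None: yw=-np.degrees((gyaw+np.pi/2+np.pi-a+np.pi)%(2*np.pi)-np.pi)
    print("clock %.2f pos %s F %s M %s open %.3f q7 %.2f"%(s["clock"],s["tool_pos"].round(4),s["contact_force"].round(1),s["moment"].round(2),s["opening"],s["q"][6]))
    print("shift cm",d.round(2),"yaw",yw, "tool guardyaw",np.degrees(a-1.5*np.pi)%360, "tilt",T.as_matrix()[:,2].round(4))
if __name__=="__main__":
    v=[float(x) for x in sys.argv[1:]]; togo(v[:3],v[3] if len(v)>3 else None)
E
python3 go.py .515 -.2448 .26 3.355
```

```text
clock 0.90 pos [0.2638 0.5666 0.22  ] F [-1.2  0.1 -0.3] M [-0.01 -0.01 -0.01] open 1.001 q7 -0.22
shift cm [-57.03 -62.95  -4.01] yaw -37.20017761976481 tool guardyaw 155.02716264662646 tilt [ 0.e+00  2.e-04 -1.e+00]
```

```bash
python3 -m inch --help 2>&1 | head -20
```

```text
invalid input: not JSON, or not a number
```

```bash
sed -i 's/gyaw+np.pi\/2+np.pi-a/gyaw+np.pi\/2-a/; s/a-1.5\*np.pi/a-0.5*np.pi/' go.py; python3 -m inch '[[0,[-5,-5,-13],10],[0,[-8,-8,-13],20],[0,[-10,-12,-13],30],[0,[-15,-15,-13],40],[0,[-18,-18,-13],50],[0,[-22,-22,-13],60],[0,[-25,-25,-13],70],[0,[-57,-63,-13],142.8],[0,[-57,-63,-13],142.8],[0,[-57,-63,-13],142.8],[0,[-57,-63,-13],142.8],[0,[-57,-63,-13],142.8],[0,[-57,-63,-13],142.8],[0,[-57,-63,-13],142.8],[0,[-57,-63,-13],142.8],[0,[-57,-63,-13],142.8],[0,[-57,-63,-13],142.8],[0,[-57,-63,-13],142.8],[0,[-57,-63,-13],142.8],[0,[-57,-63,-13],142.8]]'; python3 go.py .515 -.2448 .151 3.355
```

```text
clock: 2.9
tool_pos: [0.5142, -0.246, 0.3495]
eef_rot: [0.994, 0.105, -0.0, -0.0]
contact_force: [0.2, 0.9, -0.2]
opening: 0.998
clock 2.90 pos [ 0.5142 -0.246   0.3495] F [ 0.2  0.9 -0.2] M [ 0.02  0.13 -0.02] open 0.998 q7 -0.69
shift cm [ 0.11 -0.09 19.85] yaw -0.12273983280474135 tool guardyaw 192.10460043358654 tilt [-6.e-04  3.e-04 -1.e+00]
```

```bash
python3 -m inch '[[0,[0.1,-0.1,4],0],[0,[0.1,-0.1,8],0],[0,[0.1,-0.1,12],0],[0,[0.1,-0.1,13],0]]'
python3 - <<'E'
from h import *
im=viewer.snapshot("scene")[:,:,::-1]; cv2.imwrite("pics/s_pre.png",cv2.resize(im[200:400,140:380],None,fx=3,fy=3,interpolation=cv2.INTER_CUBIC))
E
python3 go.py .515 -.2448 .151 3.355
```

```text
clock: 3.3
tool_pos: [0.5134, -0.2396, 0.2164]
eef_rot: [0.994, 0.108, -0.003, -0.003]
contact_force: [-0.1, 0.7, -0.2]
opening: 1.001
clock 3.35 pos [ 0.5139 -0.2405  0.217 ] F [-0.4  0.6  0.3] M [-0.03  0.21  0.05] open 0.997 q7 -0.61
shift cm [0.04 0.48 6.6 ] yaw 0.17211336907881536 tool guardyaw 192.39945363547005 tilt [-0.0056  0.0041 -1.    ]
```

View pics/s_pre.png

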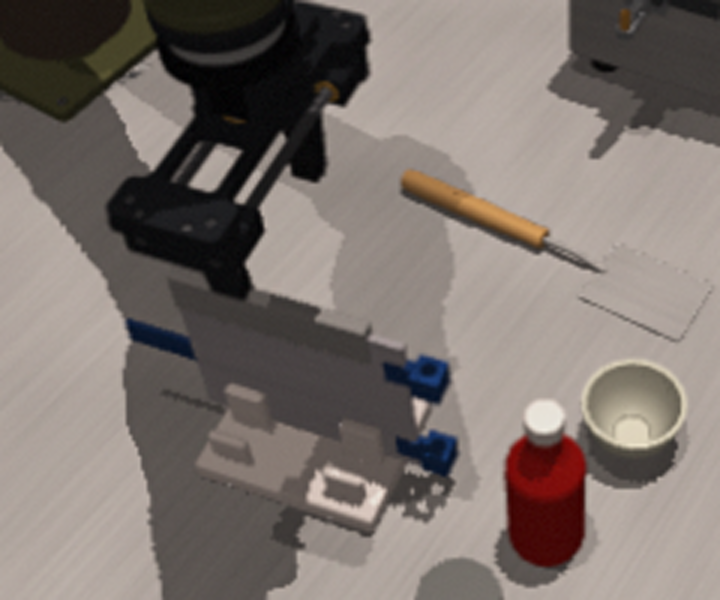

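The fingers straddle the hem, one on each side (near finger at about (225,280) in the crop). Next I lower and close.

```bash
python3 -m inch '[[0,[0,0,3],0],[0,[0,0,5],0],[0,[0,0,6.7],0],[0,[0,0,6.7],0],[0,[0,0,6.7],0]]' 30; python3 go.py .515 -.2448 .151 3.355
```

```text
clock: 3.85
tool_pos: [0.5166, -0.2439, 0.1546]
eef_rot: [0.994, 0.107, 0.001, 0.0]
contact_force: [-0.3, -0.6, -0.4]
opening: 1.003
clock 3.85 pos [ 0.5166 -0.2439  0.1546] F [-0.3 -0.6 -0.4] M [-0.01  0.12 -0.02] open 1.003 q7 -0.55
shift cm [-0.18  0.05  0.36] yaw 0.05798396215940339 tool guardyaw 192.28532422855062 tilt [ 2.5e-03 -7.0e-04 -1.0e+00]
```

```bash
python3 -m inch '[[0.4,[0,0,0.2],0],[0.8,[0,0,0.2],0],[1,[0,0,0.2],0],[1,[0,0,0.2],0],[1,[0,0,0.2],0],[1,[0,0,0.2],0],[1,[0,0,0.2],0]]' 35; python3 go.py .515 -.2448 .151 3.355
```

```text
clock: 4.55
tool_pos: [0.5154, -0.244, 0.1509]
eef_rot: [0.994, 0.106, -0.0, -0.0]
contact_force: [-0.4, -0.9, 0.1]
opening: 0.385
clock 4.55 pos [ 0.5154 -0.244   0.1509] F [-0.4 -0.9  0.1] M [0.04 0.2  0.03] open 0.385 q7 -0.55
shift cm [-0.05  0.07 -0.01] yaw -0.0026256054109736584 tool guardyaw 192.22471466098025 tilt [-1.e-04  1.e-04 -1.e+00]
```

```bash
python3 -m inch '[[1,[0,0,0],0],[1,[0,0,0],0],[1,[0,0,0],0],[1,[0,0,0],0],[1,[0,0,0],0]]'; python3 go.py .515 -.2448 .151 3.355
```

```text
clock: 5.05
tool_pos: [0.5154, -0.2439, 0.1509]
eef_rot: [0.994, 0.107, 0.0, -0.0]
contact_force: [-0.7, -0.6, 0.2]
opening: 0.008
clock 5.05 pos [ 0.5154 -0.2439  0.1509] F [-0.7 -0.6  0.2] M [-0.02  0.15 -0.05] open 0.008 q7 -0.55
shift cm [-0.06  0.08 -0.01] yaw 0.005504661883589384 tool guardyaw 192.2328449282748 tilt [ 0.e+00  1.e-04 -1.e+00]
```

Run:
```python
from h import *
im=viewer.snapshot("scene")[:,:,::-1]; cv2.imwrite("pics/s_g.png",cv2.resize(im[220:380,140:340],None,fx=4,fy=3.75,interpolation=cv2.INTER_CUBIC))
im=viewer.snapshot("top")[:,:,::-1]; cv2.imwrite("pics/t_g.png",cv2.resize(im[180:380,370:570],None,fx=3,fy=3,interpolation=cv2.INTER_CUBIC))
```

```text
(no output)
```

View pics/s_g.png

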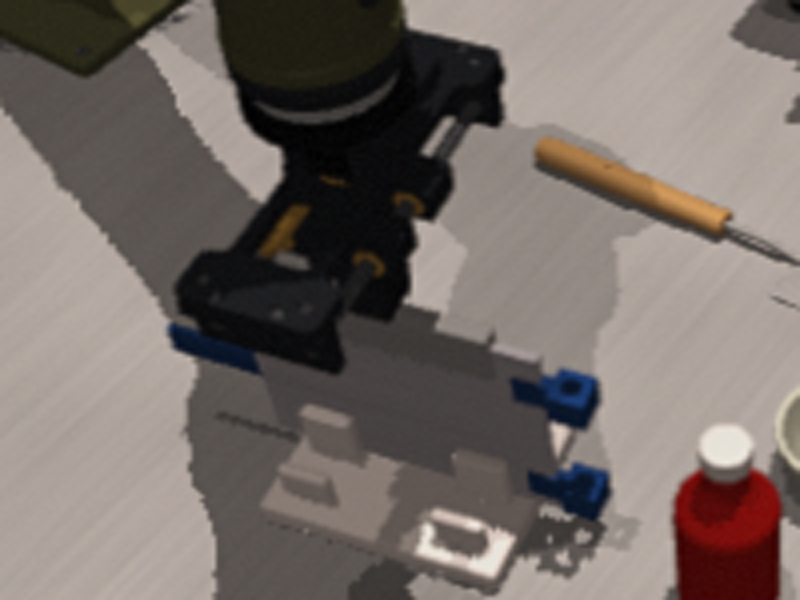

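View pics/t_g.png

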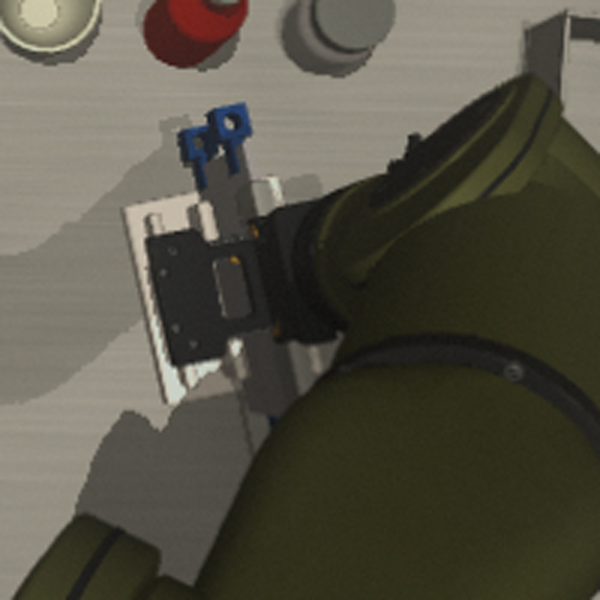

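```bash
python3 -m inch '[[1,[0,0,-1],0],[1,[0,0,-2],0],[1,[0,0,-3],0],[1,[0,0,-3],0],[1,[0,0,-3],0]]'; python3 go.py .515 -.2448 .151 3.355;  python3 - <<'E'
from h import *
im=viewer.snapshot("scene")[:,:,::-1]; cv2.imwrite("pics/s_g2.png",cv2.resize(im[220:380,140:340],None,fx=4,fy=3.75,interpolation=cv2.INTER_CUBIC))
E
```

```text
clock: 5.65
tool_pos: [0.5156, -0.2439, 0.1814]
eef_rot: [0.994, 0.107, 0.0, 0.0]
contact_force: [-0.4, 0.6, 0.0]
opening: 0.005
clock 5.65 pos [ 0.5156 -0.2439  0.1814] F [-0.4  0.6  0. ] M [ 0.    0.19 -0.02] open 0.005 q7 -0.57
shift cm [-0.08  0.07  3.04] yaw 0.013113444514849698 tool guardyaw 192.2404537109061 tilt [ 1.e-03 -2.e-04 -1.e+00]
```

View pics/s_g2.png

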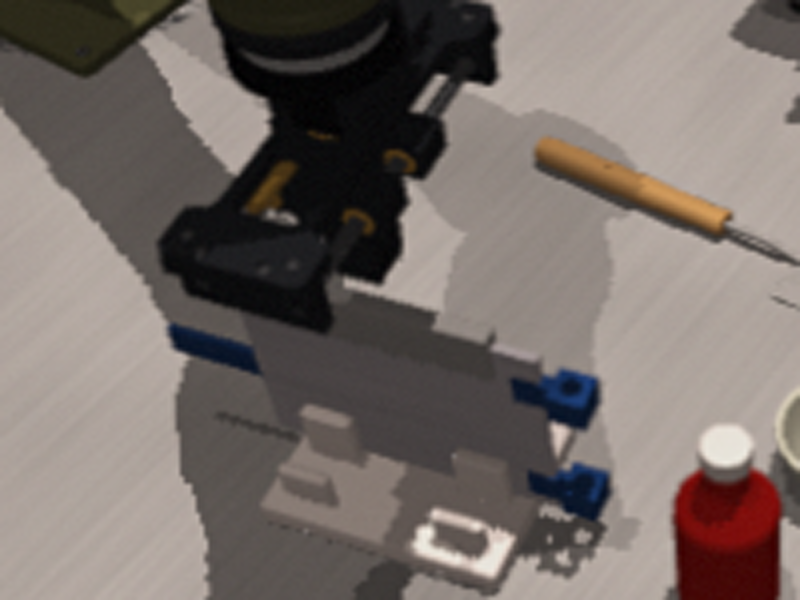

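Run:
```python
from h import *
from fit import W
g=[ 0.6126758 , -0.2235658 ,  3.35510361]
im=viewer.snapshot("scene")[:,:,::-1].copy(); s=r.get_state()
im=cv2.resize(im,None,fx=4,fy=4,interpolation=cv2.INTER_CUBIC)
def dot(P,c): 
    u=((proj("scene",P)[0]+.5)*4).astype(int); cv2.circle(im,tuple(u),4,c,-1)
for m in [(.04,.006,.14),(.04,-.006,.14),(.185,.006,.14),(.185,-.006,.14),(.185,-.006,.105),(.04,-.006,.105),(.016,0,-.01),(.185,0,-.01),(.016,0,.13)]:
    dot(W(g,(m[0],m[1],m[2]+.028)),(0,255,0))
t=s["tool_pos"]
dot(t,(0,0,255)); dot(t-[0,0,.014],(0,255,255)); dot(t+[0,0,.05],(255,0,255))
cv2.imwrite("pics/ov.png",im[220*4:370*4,140*4:340*4])
```

```text
fryer [ 0.62934923  0.32371642  0.10524702 -0.10119353]
[[ 1.   0.1]
 [-1.4  1.9]
 [ 0.9 -3.5]
 [-2.5 -1.8]
 [ 2.  -0.3]
 [-0.5  0.2]
 [ 0.8  0.5]
 [-0.3  0.5]
 [ 0.1 -0. ]
 [ 0.1  0.8]
 [ 0.2  0.5]
 [ 0.1 -0.9]
 [ 0.3 -0.8]]
pin world [0.54552409 0.15397109 0.12      ] tri upper/lower indep:
0.228 top [[0.54636957 0.15354479 0.228     ]]
0.228 scene [[0.54381438 0.15647133 0.228     ]]
0.138 top [[0.54546219 0.15410143 0.138     ]]
0.138 scene [[0.5441117  0.15535133 0.138     ]]
guard [ 0.6126758  -0.2235658   3.35510361]
[[ 1.1 -0.7]
 [ 0.2 -1. ]
 [-2.8 -0.1]
 [ 0.6  0.6]
 [ 0.   0.5]
 [ 0.3  0. ]
 [ 0.1 -0.5]
 [-0.4 -0.4]]
grip [ 0.5149465  -0.24475504  0.156     ]
```

View pics/ov.png

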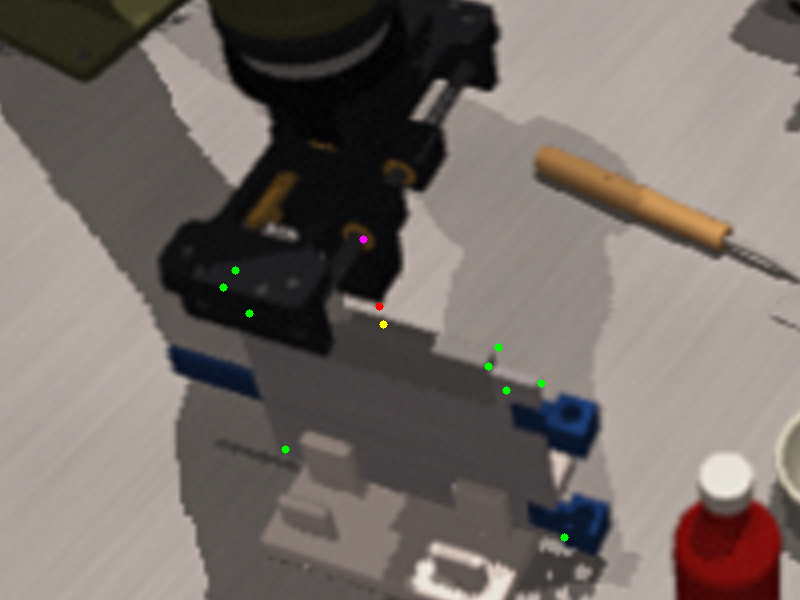

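```bash
python3 - <<'E' | tail -5
from h import *
print(r.tcp_to_tips,[a for a in dir(r) if a[0]!='_'])
t=np.array([.5137,-.2402,.2167]); a=np.radians(282.2); y=np.array([np.cos(a),np.sin(a),0])
print([((proj("scene",p)[0]-[140,200])*3).round() for p in (t-[0,0,.014],t+.053*y-[0,0,.014],t-.053*y-[0,0,.014])])
im=viewer.snapshot("scene")[:,:,::-1]; cv2.imwrite("pics/z.png",cv2.resize(im[250:320,190:290],None,fx=8,fy=8,interpolation=cv2.INTER_CUBIC))
im=viewer.snapshot("top")[:,:,::-1]; cv2.imwrite("pics/z2.png",cv2.resize(im[200:320,400:500],None,fx=5,fy=5,interpolation=cv2.INTER_CUBIC))
E
```

```text
0.014 ['Unreachable', 'finish_job', 'get_state', 'tcp_to_tips']
[array([279., 262.]), array([239., 326.]), array([316., 203.])]
```

View pics/z.png

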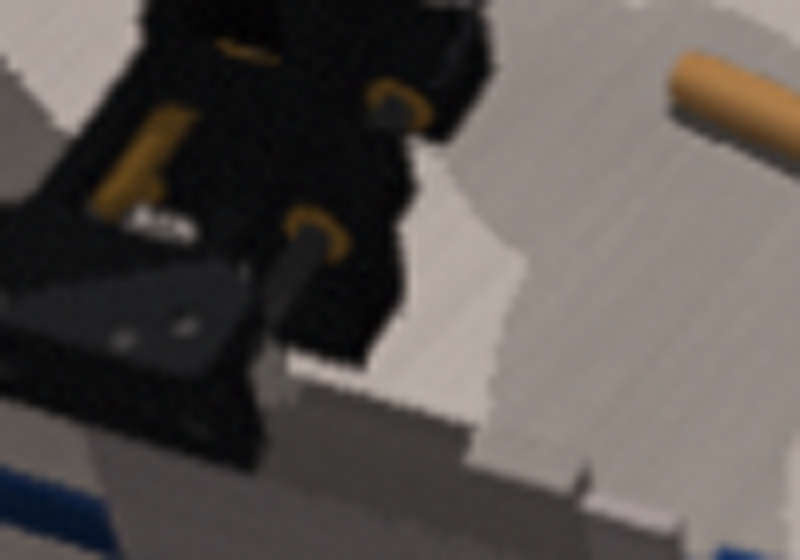

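View pics/z2.png

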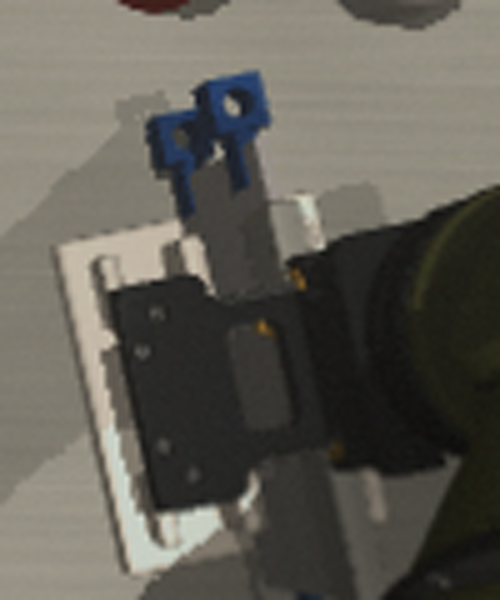

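```bash
python3 -m inch '[[0,[0,0,-3],0],[0,[0,0,-5],0],[0,[0,0,-5],0],[0,[0,0,-5],0],[0,[0,0,-5],0],[0,[0,0,-5],0],[0,[0,0,-5],0],[0,[0,0,-5],0],[0,[0,0,-5],0],[0,[0,0,-5],0]]'; sed -i 's/^s=least/if __name__=="__main__":\n  pass\ns=least/' fit.py; python3 - <<'E' | tail -8
from h import *
s=r.get_state(); t=s["tool_pos"]; print(t,s["eef_rot"],s["opening"])
a=np.radians(282.2); y=np.array([np.cos(a),np.sin(a),0]); x=np.array([y[1],-y[0],0])
for n,(x0,y0,w,h,k) in {"scene":(170,200,120,120,5),"top":(400,190,130,130,4.6)}.items():
    im=viewer.snapshot(n)[:,:,::-1]; im=cv2.resize(im[y0:y0+h,x0:x0+w],None,fx=k,fy=k,interpolation=cv2.INTER_CUBIC)
    cv2.imwrite(f"pics/p_{n}0.png",im)
    def box(u0,u1,v0,v1,z0,z1,c):
        P=np.array([[t+u*x+v*y+[0,0,z] for u in(u0,u1)for v in(v0,v1)]for z in(z0,z1)]).reshape(-1,3)
        q=((proj(n,P)+.5-[x0,y0])*k).astype(int)
        for i in range(8):
            for b in(1,2,4):
                if not i&b: cv2.line(im,tuple(map(int,q[i])),tuple(map(int,q[i|b])),c,1)
    for sg in(1,-1): box(-.009,.009,sg*.044,sg*.0615,-.014,.03,(0,255,255))
    box(-.0375,.0375,-.0935,.0935,.05,.1,(0,255,0))
    cv2.imwrite(f"pics/p_{n}.png",im)
E
```

```text
clock: 6.85
tool_pos: [0.5154, -0.2439, 0.2308]
eef_rot: [0.994, 0.107, -0.0, -0.0]
contact_force: [0.3, 0.4, -1.0]
opening: 0.885
[ 0.51537763 -0.24393535  0.23083696] [ 9.94308446e-01  1.06539731e-01 -3.62676121e-06 -1.84419048e-05] 0.8850671985227571
```

View pics/p_scene.png

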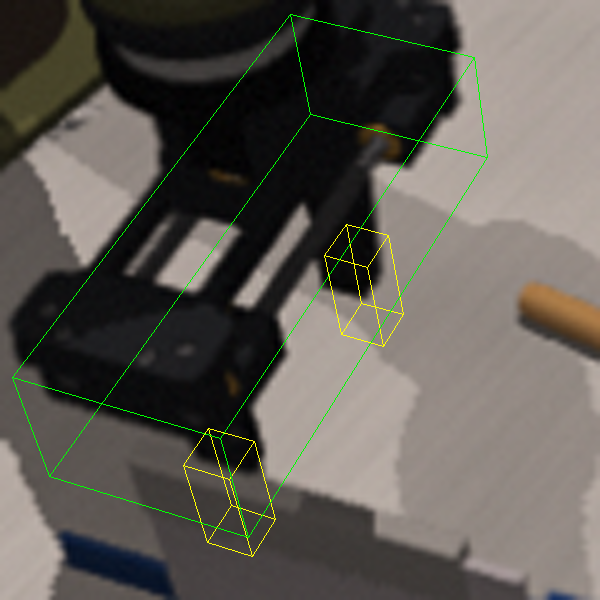

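View pics/p_top.png

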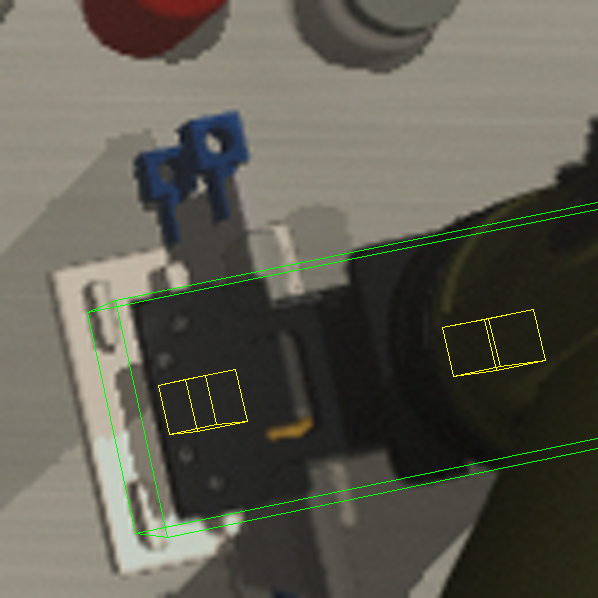

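View pics/p_scene0.png

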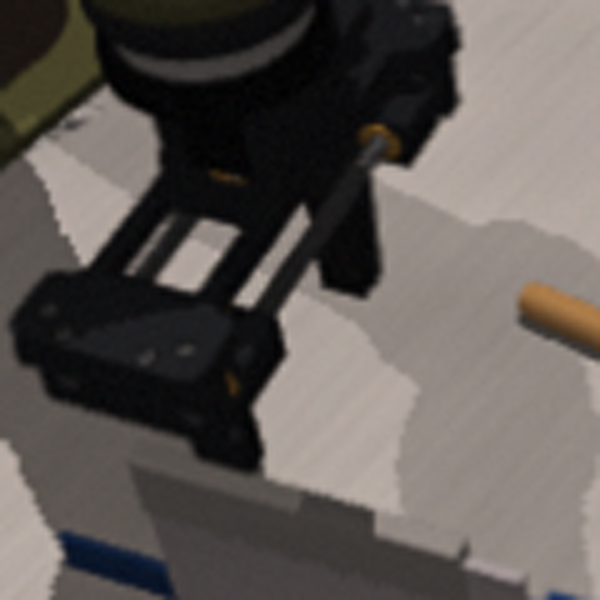

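The pictures show the gripper about 3–4 cm higher than the reported TCP: the fingertips appear some 13 px above where they should be. This explains the empty close, so I go lower in steps and watch the force.

```bash
python3 -m inch '[[0,[0,0,4],0],[0,[0,0,7],0],[0,[0,0,8.2],0],[0,[0,0,8.2],0],[0,[0,0,9],0],[0,[0,0,9.8],0],[0,[0,0,10.6],0],[0,[0,0,11.2],0],[0,[0,0,11.2],0],[0,[0,0,11.2],0]]'; python3 - <<'E' | tail -8
from h import *
for n,(x0,y0,w,h,k) in {"scene":(150,220,150,130,5)}.items():
    im=viewer.snapshot(n)[:,:,::-1]; im=cv2.resize(im[y0:y0+h,x0:x0+w],None,fx=k,fy=4.6,interpolation=cv2.INTER_CUBIC)
    cv2.imwrite(f"pics/d_{n}0.png",im)
E
```

```text
clock: 7.95
tool_pos: [0.5154, -0.244, 0.1189]
eef_rot: [0.994, 0.107, 0.0, -0.0]
contact_force: [-0.1, -1.0, -0.5]
opening: 0.999
```

View pics/d_scene0.png

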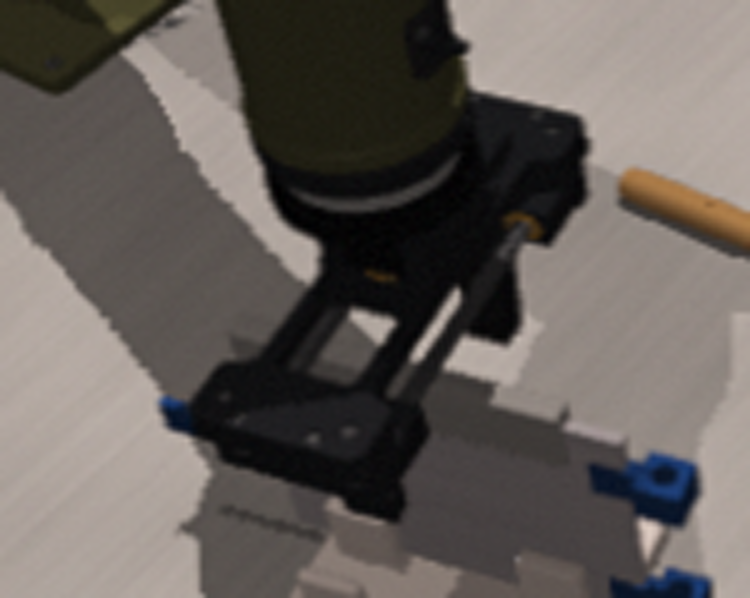

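Run:
```python
from h import *
t=np.array([.5154,-.244,0]); a=np.radians(282.2); y=np.array([np.cos(a),np.sin(a),0])
for z in (.105,.12,.135,.15,.165): print(z,[((proj("scene",t+v*y+[0,0,z])[0]-[150,220])*[5,4.6]).round() for v in(.053,0,-.053)])
```

```text
0.105 [array([389., 553.]), array([449., 457.]), array([505., 367.])]
0.12 [array([383., 534.]), array([444., 437.]), array([501., 347.])]
0.135 [array([376., 514.]), array([438., 417.]), array([496., 326.])]
0.15 [array([370., 493.]), array([433., 396.]), array([492., 305.])]
0.165 [array([363., 472.]), array([427., 374.]), array([487., 283.])]
```

The near finger is now in front of the hem and the far one behind it. Their tips lie at z≈0.135, so the real tool is about 3 cm above the reported z. Closing.

```bash
python3 -m inch '[[1,[0,0,0],0],[1,[0,0,0],0],[1,[0,0,0],0],[1,[0,0,0],0],[1,[0,0,0],0],[1,[0,0,0],0],[1,[0,0,0],0],[1,[0,0,0],0],[1,[0,0,0],0],[1,[0,0,0],0],[1,[0,0,0],0],[1,[0,0,0],0]]' 40;  python3 go.py .5154 -.244 .151 3.355
```

```text
clock: 9.2
tool_pos: [0.5154, -0.244, 0.1189]
eef_rot: [0.994, 0.107, 0.0, 0.0]
contact_force: [-0.1, -0.1, 0.6]
opening: 0.133
clock 9.20 pos [ 0.5154 -0.244   0.1189] F [-0.1 -0.1  0.6] M [-0.03  0.13  0.1 ] open 0.133 q7 -0.53
shift cm [ 0.   -0.   -3.21] yaw 0.009277624352874046 tool guardyaw 192.23661789074407 tilt [ 1.e-04 -1.e-04 -1.e+00]
```

```bash
python3 -m inch '[[1,[0,0,-1],0],[1,[0,0,-3],0],[1,[0,0,-6],0],[1,[0,0,-10],0],[1,[0,0,-15],0],[1,[0,0,-15],0],[1,[0,0,-15],0],[1,[0,0,-15],0]]';  python3 go.py .5555 0.010 .2609 4.818
```

```text
clock: 10.0
tool_pos: [0.514, -0.2426, 0.2672]
eef_rot: [0.994, 0.107, -0.002, -0.001]
contact_force: [-0.7, 0.6, -5.1]
opening: 0.134
clock 10.00 pos [ 0.514  -0.2426  0.2672] F [-0.7  0.6 -5.1] M [0.04 0.16 0.02] open 0.134 q7 -0.64
shift cm [  9.42 -23.8    0.67] yaw -83.80168541788082 tool guardyaw 192.2493802761498 tilt [-0.0038  0.0025 -1.    ]
```

```bash
python3 -m inch '[[1,[1,-2.4,0],-8],[1,[2,-5,0],-16],[1,[3,-7.5,0],-24],[1,[4,-10,0],-32],[1,[5,-12.5,0],-40],[1,[6,-15,0],-48],[1,[7,-17.5,0],-56],[1,[8,-20,0],-64],[1,[9,-22,0],-72],[1,[9.4,-23,0],-79],[1,[9.4,-23.8,0],-83.8],[1,[9.4,-23.8,0],-83.8],[1,[9.4,-23.8,0],-83.8],[1,[9.4,-23.8,0],-83.8],[1,[9.4,-23.8,0],-83.8]]';  python3 go.py .556 0.0545 .2459 4.818
cat > look.py <<'E'
import sys
from h import *
tag=sys.argv[1]
for n,(x0,y0,w,h,k) in {"scene":(260,120,200,150,4),"top":(160,180,200,150,4)}.items():
    im=viewer.snapshot(n)[:,:,::-1]; cv2.imwrite(f"pics/{tag}_{n}.png",cv2.resize(im[y0:y0+h,x0:x0+w],None,fx=k,fy=k,interpolation=cv2.INTER_CUBIC))
E
python3 look.py h1
```

```text
clock: 11.5
tool_pos: [0.5566, 0.0078, 0.2686]
eef_rot: [0.67, 0.743, -0.0, -0.0]
contact_force: [0.4, 0.1, -4.8]
opening: 0.132
clock 11.50 pos [0.5566 0.0078 0.2686] F [ 0.4  0.1 -4.8] M [-0.07  0.04  0.  ] open 0.132 q7 0.08
shift cm [4.65 0.42 2.26] yaw -0.1376403163070516 tool guardyaw 275.9134253777235 tilt [-7.e-04 -4.e-04 -1.e+00]
```

View pics/h1_scene.png

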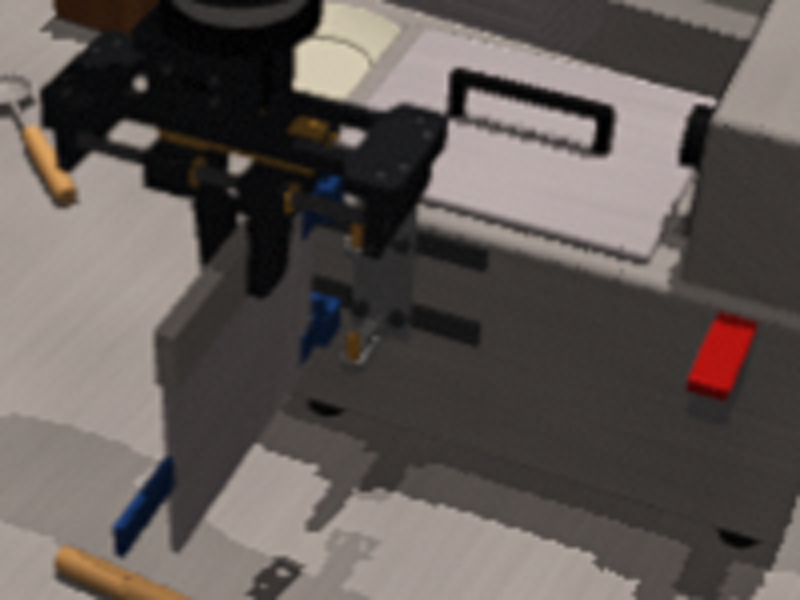

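View pics/h1_top.png

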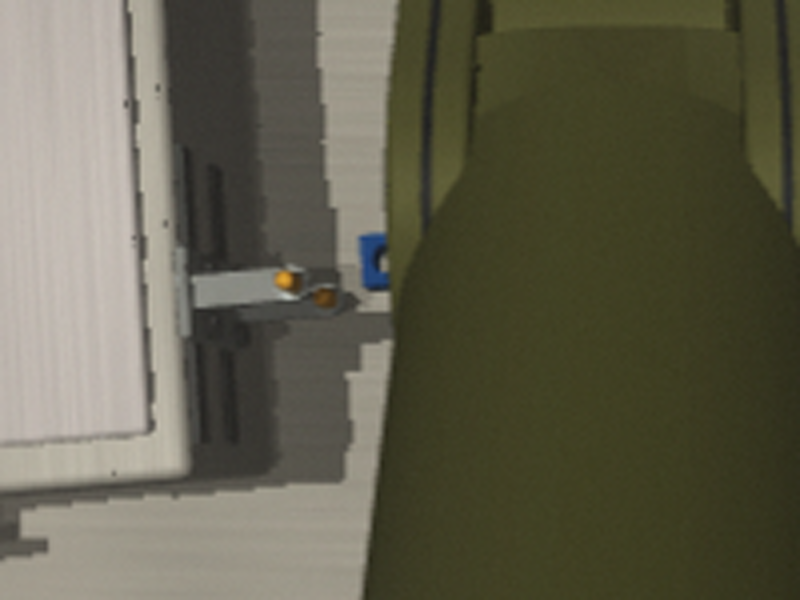

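Run:
```python
from h import *
print("knuckle top-view",atz("top",[255.5,245.3],.2897))
print("left edge",atz("top",[[250,239],[250.6,252.5]],.2897))
print("pin up",atz("top",[160+287/4,180+280/4],.228),"lo",atz("top",[160+325/4,180+297/4],.138))
t=np.array([.5566,.0078]);a=np.radians(275.9); u=np.array([np.cos(a),np.sin(a)]); o=t-.1*u
print("expected origin",o, "scene: upper top",(proj("scene",[*o,.2897])[0]-[260,120])*4,"lower top",(proj("scene",[*o,.1997])[0]-[260,120])*4)
e=t+.14*u; print("tip",(proj("scene",[*e,.1777+.05])[0]-[260,120])*4)
```

```text
knuckle top-view [[0.54632357 0.10552441 0.2897    ]]
left edge [[0.55589928 0.11428464 0.2897    ]
 [0.535152   0.11271887 0.2897    ]]
pin up [[0.54386946 0.15387519 0.228     ]] lo [[0.54408951 0.15359512 0.138     ]]
expected origin [0.54632075 0.10727028] scene: upper top [322.05148401 171.10696079] lower top [319.29652906 298.64163411]
tip [118.91768304 535.77012582]
```

Guard held upright; the knuckle is at about (383,262) in the top crop and the upper pin at (287,280). The model agrees to about 2 mm, so I lower to ~40 mm raised and move in.

```bash
python3 -m inch '[[1,[0,0.2,0.9],0],[1,[0,0.4,1.8],0],[1,[0,0.4,1.8],0],[1,[1,0.4,1.8],0],[1,[2,0.4,1.8],0],[1,[3,0.4,1.8],0],[1,[4,0.4,1.8],0],[1,[4.85,0.4,1.8],0],[1,[4.85,0.4,1.8],0],[1,[4.85,0.4,1.8],0],[1,[4.85,0.4,1.8],0]]';  python3 go.py .5556 0.0565 .2509 4.818
python3 look.py h2
```

```text
clock: 12.7
tool_pos: [0.5558, 0.0564, 0.251]
eef_rot: [0.669, 0.743, -0.0, 0.0]
contact_force: [-0.7, 0.7, -4.4]
opening: 0.131
clock 12.70 pos [0.5558 0.0564 0.251 ] F [-0.7  0.7 -4.4] M [-0.04  0.07  0.02] open 0.131 q7 -0.00
shift cm [ 0.01 -0.02  0.01] yaw -0.07661259308554565 tool guardyaw 275.9744531009451 tilt [ 1.e-04 -6.e-04 -1.e+00]
```

View pics/h2_scene.png

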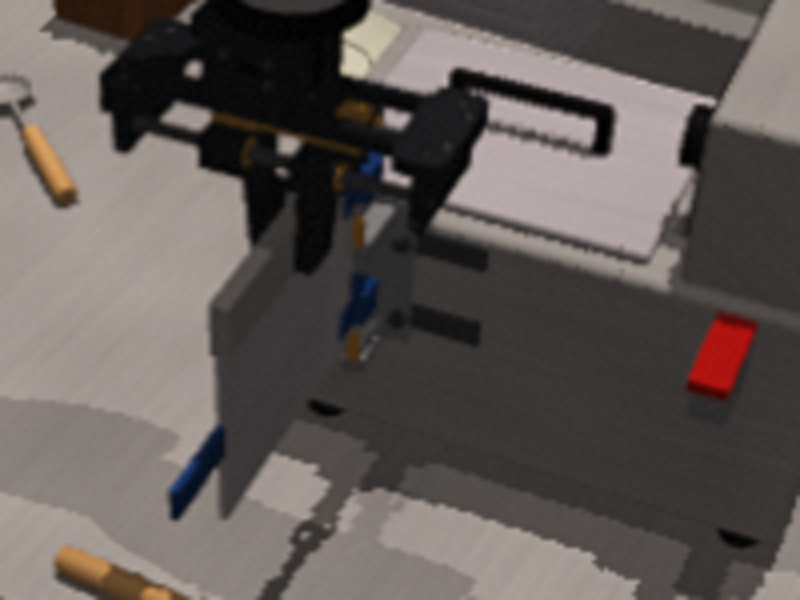

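View pics/h2_top.png

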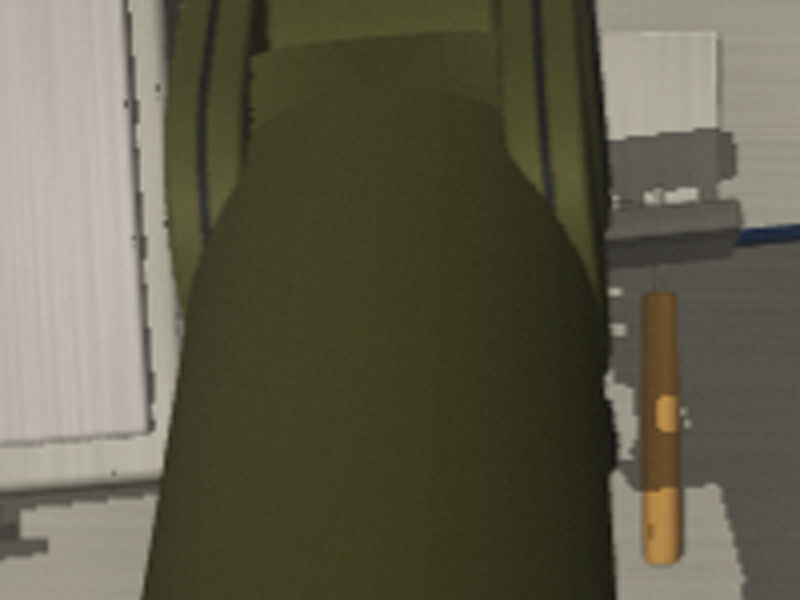

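```bash
cat > ov.py <<'E'
import sys
from h import *
# args tag ; draws knuckle boxes at tool-derived pose
s=r.get_state(); t=s["tool_pos"]; gx=float(sys.argv[2]) if len(sys.argv)>2 else .101
from scipy.spatial.transform import Rotation as R
yv=R.from_quat(s["eef_rot"]).as_matrix()[:,1]; a=np.arctan2(yv[1],yv[0])-np.pi/2
u=np.array([np.cos(a),np.sin(a),0]); v=np.array([-u[1],u[0],0])
o=np.array([*(t-gx*u)[:2],t[2]-.0909]); print("origin est",o)
im=viewer.snapshot("scene")[:,:,::-1]; x0,y0,w,h,k=330,155,40,60,10
im=cv2.resize(im[y0:y0+h,x0:x0+w],None,fx=k,fy=k,interpolation=cv2.INTER_CUBIC); raw=im.copy()
for z in(0,.09):
    P=np.array([o+p*u*.01+q*v*.01+[0,0,z+d] for d in(0,.022) for p in(-1,1) for q in(-1,1)])
    q=((proj("scene",P)+.5-[x0,y0])*k).astype(int)
    for i in range(8):
        for b in(1,2,4):
            if not i&b: cv2.line(im,tuple(map(int,q[i])),tuple(map(int,q[i|b])),(0,255,0),1)
cv2.imwrite(f"pics/{sys.argv[1]}.png",np.hstack([raw,im]))
E
python3 ov.py ov1
```

```text
origin est [0.54527981 0.15689101 0.16003879]
```

View pics/ov1.png

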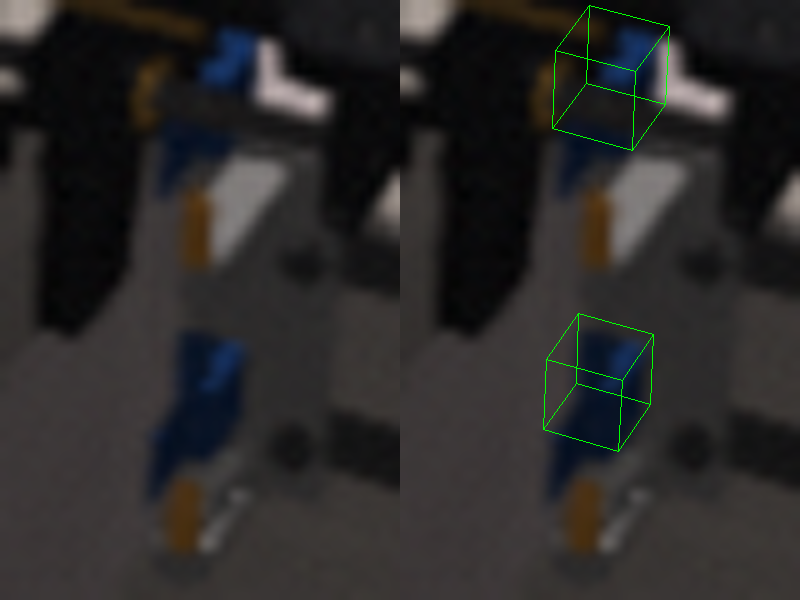

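Scene crop: knuckles are right over the pins (lower pin at (183,515), upper at (198,230)), within about 1 px. Descending gently.

```bash
sed -i 's/else .101/else .0978/' ov.py; python3 -m inch '[[1,[0,0,0.6],0],[1,[0,0,1.2],0],[1,[0,0,1.6],0],[1,[0,0,1.8],0],[1,[0,0,1.8],0],[1,[0,0,1.8],0]]';  python3 go.py .5558 0.0564 .2129 4.818
python3 ov.py ov2
```

```text
clock: 13.45
tool_pos: [0.5558, 0.0573, 0.2329]
eef_rot: [0.669, 0.743, 0.0, 0.0]
contact_force: [-0.3, -0.4, -3.9]
opening: 0.132
clock 13.45 pos [0.5558 0.0573 0.2329] F [-0.3 -0.4 -3.9] M [-0.05  0.01  0.  ] open 0.132 q7 0.00
shift cm [-0.09 -0.01  2.  ] yaw -0.018989529881474634 tool guardyaw 276.0320761641491 tilt [ 2.e-04  1.e-04 -1.e+00]
origin est [0.54554703 0.15451828 0.14203403]
```

View pics/ov2.png

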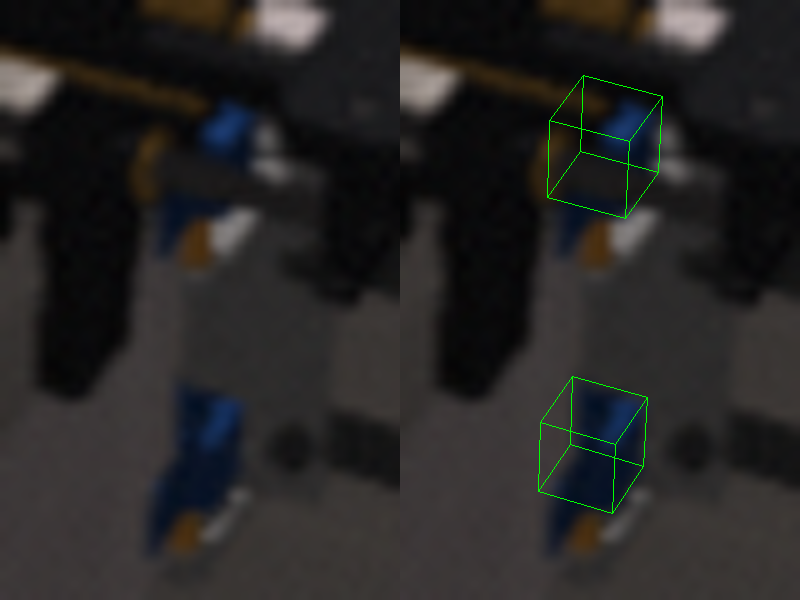

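```bash
python3 -m inch '[[1,[0,0,0.1],0],[1,[0,0,0.2],0],[1,[0,0,0.3],0],[1,[0,0,0.4],0],[1,[0,0,0.4],0]]';  python3 -m inch '[[1,[0,0,0.1],0],[1,[0,0,0.2],0],[1,[0,0,0.2],0]]';python3 go.py .5558 0.0564 .2109 4.818
```

```text
clock: 14.0
tool_pos: [0.5557, 0.0572, 0.2288]
eef_rot: [0.669, 0.743, -0.0, -0.0]
contact_force: [0.6, -0.3, -3.4]
opening: 0.13
clock: 14.3
tool_pos: [0.5555, 0.0577, 0.2268]
eef_rot: [0.669, 0.743, 0.0, -0.0]
contact_force: [-0.7, 0.3, -2.7]
opening: 0.135
clock 14.30 pos [0.5555 0.0577 0.2268] F [-0.7  0.3 -2.7] M [0.19 0.15 0.03] open 0.135 q7 0.00
shift cm [-0.14  0.02  1.59] yaw 0.004007914178529013 tool guardyaw 276.05507360820906 tilt [-4.e-04  7.e-04 -1.e+00]
```

```bash
python3 -m inch '[[1,[0,0,0.1],0],[1,[0,0,0.1],0]]';python3 -m inch '[[1,[0,0,0.1],0],[1,[0,0,0.1],0]]';python3 go.py .5558 0.0564 .2109 4.818
```

```text
clock: 14.5
tool_pos: [0.5555, 0.0578, 0.2259]
eef_rot: [0.669, 0.743, 0.0, -0.0]
contact_force: [-0.9, 1.4, -2.9]
opening: 0.13
clock: 14.7
tool_pos: [0.5555, 0.0578, 0.2249]
eef_rot: [0.669, 0.743, 0.0, -0.0]
contact_force: [-1.4, 1.1, -0.6]
opening: 0.138
clock 14.70 pos [0.5555 0.0578 0.2249] F [-1.4  1.1 -0.6] M [0.64 0.35 0.14] open 0.138 q7 0.00
shift cm [-0.14  0.01  1.4 ] yaw 0.006608994055009539 tool guardyaw 276.05767468808557 tilt [-3.e-04  8.e-04 -1.e+00]
```

```bash
python3 -m inch '[[1,[0,-0.1,0],0],[1,[0,-0.1,0],0],[1,[0,-0.1,0],0]]'; python3 go.py .5558 0.0564 .2109 4.818;python3 -m inch '[[1,[0.1,0,0],0],[1,[0.1,0,0],0],[1,[0.1,0,0],0]]';python3 go.py .5558 0.0564 .2109 4.818
```

```text
clock: 15.0
tool_pos: [0.5549, 0.0577, 0.225]
eef_rot: [0.669, 0.743, 0.0, -0.0]
contact_force: [0.0, 3.5, -1.7]
opening: 0.133
clock 15.00 pos [0.5549 0.0577 0.225 ] F [ 0.   3.5 -1.7] M [ 0.87  0.16 -0.02] open 0.133 q7 0.00
shift cm [-0.14  0.07  1.41] yaw -0.0028452524810080883 tool guardyaw 276.04822044154963 tilt [ 6.e-04  8.e-04 -1.e+00]
clock: 15.3
tool_pos: [0.5544, 0.0581, 0.2247]
eef_rot: [0.669, 0.743, -0.0, -0.0]
contact_force: [0.1, 2.0, -3.9]
opening: 0.134
clock 15.30 pos [0.5544 0.0581 0.2247] F [ 0.1  2.  -3.9] M [0.66 0.2  0.06] open 0.134 q7 0.00
shift cm [-0.18  0.12  1.38] yaw -0.017309745856784107 tool guardyaw 276.0337559481738 tilt [-4.e-04 -1.e-04 -1.e+00]
```

```bash
python3 -m inch '[[1,[0.1,0,0],0],[1,[0.1,0,0],0],[1,[0.1,0,0.1],0],[1,[0.1,0,0.1],0]]'; python3 go.py .5558 0.0564 .2109 4.818;python3 -m inch '[[1,[0,0,0.1],0],[1,[0,0,0.1],0],[1,[0,0,0.1],0]]';python3 go.py .5558 0.0564 .2109 4.818
```

```text
clock: 15.7
tool_pos: [0.5544, 0.0586, 0.2237]
eef_rot: [0.669, 0.743, -0.0, 0.0]
contact_force: [0.0, 0.7, -4.1]
opening: 0.132
clock 15.70 pos [0.5544 0.0586 0.2237] F [ 0.   0.7 -4.1] M [0.08 0.07 0.04] open 0.132 q7 -0.00
shift cm [-0.23  0.12  1.28] yaw -0.04507455817895984 tool guardyaw 276.0059911358517 tilt [-3.e-04 -6.e-04 -1.e+00]
clock: 16.0
tool_pos: [0.5545, 0.0589, 0.2228]
eef_rot: [0.669, 0.743, -0.0, 0.0]
contact_force: [-0.7, -0.0, -4.3]
opening: 0.13
clock 16.00 pos [0.5545 0.0589 0.2228] F [-0.7 -0.  -4.3] M [-0.01  0.08  0.  ] open 0.130 q7 -0.00
shift cm [-0.26  0.1   1.19] yaw -0.02983977255739133 tool guardyaw 276.02122592147316 tilt [-1.e-04 -3.e-04 -1.e+00]
```

```bash
for i in 1 2; do :; done; python3 -m inch '[[1,[0,0,0.1],0],[1,[0,0,0.2],0],[1,[0,0,0.3],0],[1,[0,0,0.3],0]]'; python3 go.py .5558 0.0564 .2109 4.818
```

```text
clock: 16.4
tool_pos: [0.5544, 0.0591, 0.2197]
eef_rot: [0.669, 0.743, -0.0, -0.0]
contact_force: [0.5, -0.7, -3.6]
opening: 0.13
clock 16.40 pos [0.5544 0.0591 0.2197] F [ 0.5 -0.7 -3.6] M [-0.05  0.02 -0.05] open 0.130 q7 0.00
shift cm [-0.28  0.11  0.88] yaw -0.020794500541989787 tool guardyaw 276.0302711934886 tilt [-3.e-04 -1.e-04 -1.e+00]
```

```bash
python3 -m inch '[[1,[0,0,0.1],0],[1,[0,0,0.2],0],[1,[0,0,0.3],0],[1,[0,0,0.3],0]]'; python3 go.py .5558 0.0564 .2109 4.818; python3 ov.py ov3
```

```text
clock: 16.8
tool_pos: [0.5544, 0.0591, 0.2167]
eef_rot: [0.669, 0.743, -0.0, -0.0]
contact_force: [-0.5, -0.2, -4.7]
opening: 0.131
clock 16.80 pos [0.5544 0.0591 0.2167] F [-0.5 -0.2 -4.7] M [-0.05  0.1  -0.01] open 0.131 q7 0.00
shift cm [-0.28  0.11  0.58] yaw -0.019924108487451547 tool guardyaw 276.0311415855431 tilt [-3.e-04 -0.e+00 -1.e+00]
origin est [0.54410161 0.15634835 0.12584544]
```

View pics/ov3.png

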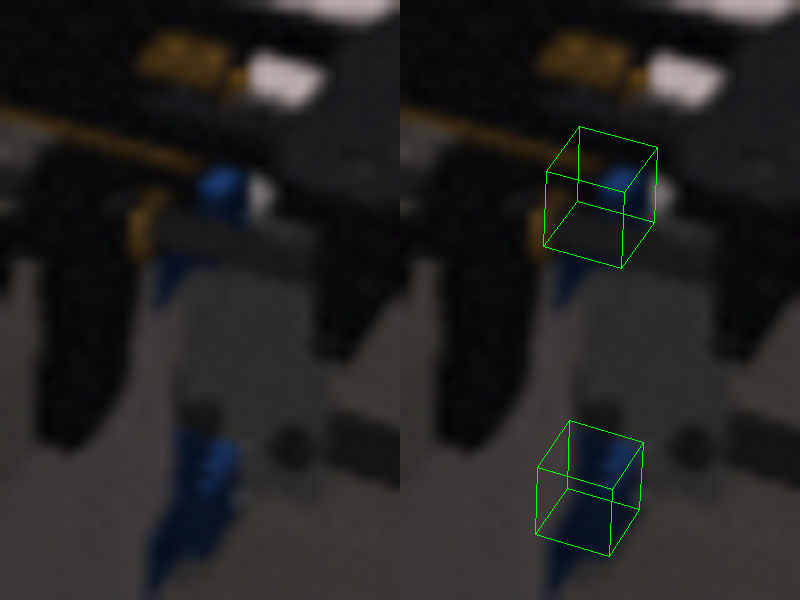

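Both pins have disappeared into the knuckles with no force. Going on to the feet.

```bash
python3 -m inch '[[1,[0,0,0.1],0],[1,[0,0,0.2],0],[1,[0,0,0.3],0],[1,[0,0,0.3],0]]'; python3 -m inch '[[1,[0,0,0.1],0],[1,[0,0,0.1],0]]'; python3 go.py .5558 0.0564 .2109 4.818
```

```text
clock: 17.25
tool_pos: [0.5544, 0.0591, 0.2137]
eef_rot: [0.669, 0.743, -0.0, -0.0]
contact_force: [-0.5, 1.0, -4.4]
opening: 0.134
clock: 17.45
tool_pos: [0.5544, 0.0591, 0.2128]
eef_rot: [0.669, 0.743, -0.0, -0.0]
contact_force: [0.3, 0.0, -4.7]
opening: 0.138
clock 17.45 pos [0.5544 0.0591 0.2128] F [ 0.3  0.  -4.7] M [-0.05  0.06 -0.04] open 0.138 q7 0.00
shift cm [-0.29  0.11  0.19] yaw -0.021845917248298145 tool guardyaw 276.0292197767824 tilt [-2.e-04  0.e+00 -1.e+00]
```

```bash
python3 -m inch '[[1,[0,0,0.1],0],[1,[0,0,0.1],0]]'; python3 -m inch '[[1,[0,0,0.1],0],[1,[0,0,0.1],0]]';  python3 -m inch '[[1,[0,0,0.05],0],[1,[0,0,0.05],0]]'
```

```text
clock: 17.65
tool_pos: [0.5544, 0.0592, 0.2118]
eef_rot: [0.669, 0.743, -0.0, -0.0]
contact_force: [-0.3, -0.3, -4.4]
opening: 0.132
clock: 17.85
tool_pos: [0.5545, 0.0592, 0.2108]
eef_rot: [0.669, 0.743, 0.0, -0.0]
contact_force: [-0.7, 0.4, -4.5]
opening: 0.134
clock: 18.05
tool_pos: [0.5546, 0.0591, 0.2106]
eef_rot: [0.669, 0.743, 0.0, 0.0]
contact_force: [-0.1, -0.9, -2.4]
opening: 0.131
```

Contact at guard z≈0.120: the guard sits on the feet with both pins engaged. I ease the jaws to a loose cage around the hem and check.

```bash
python3 -m inch '[[1,[0,0,0.05],0],[1,[0,0,0.05],0],[1,[0,0,0.05],0]]'; python3 -m inch '[[0.95,[0,0,0],0],[0.9,[0,0,0],0],[0.85,[0,0,0],0],[0.75,[0,0,0],0],[0.75,[0,0,0],0],[0.75,[0,0,0],0],[0.75,[0,0,0],0],[0.75,[0,0,0],0]]' 10; python3 go.py .5558 0.0564 .2109 4.818; python3 look.py rel; python3 ov.py ov4
```

```text
clock: 18.35
tool_pos: [0.5547, 0.059, 0.2102]
eef_rot: [0.669, 0.743, 0.0, 0.0]
contact_force: [-1.2, -0.9, -0.4]
opening: 0.134
clock: 19.15
tool_pos: [0.5545, 0.0591, 0.21]
eef_rot: [0.669, 0.743, 0.0, 0.0]
contact_force: [0.2, -0.6, -0.3]
opening: 0.25
clock 19.15 pos [0.5545 0.0591 0.21  ] F [ 0.2 -0.6 -0.3] M [-0.1   0.04 -0.09] open 0.250 q7 0.00
shift cm [-0.28  0.1  -0.09] yaw -0.01942180304641925 tool guardyaw 276.0316438909842 tilt [ 1.e-04  1.e-04 -1.e+00]
origin est [0.54424148 0.15638914 0.11900457]
```

View pics/rel_scene.png

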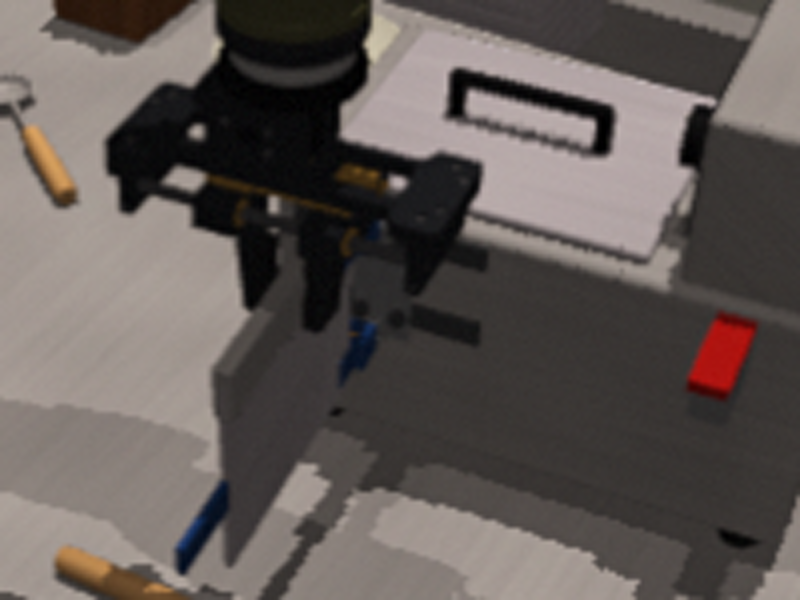

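View pics/ov4.png

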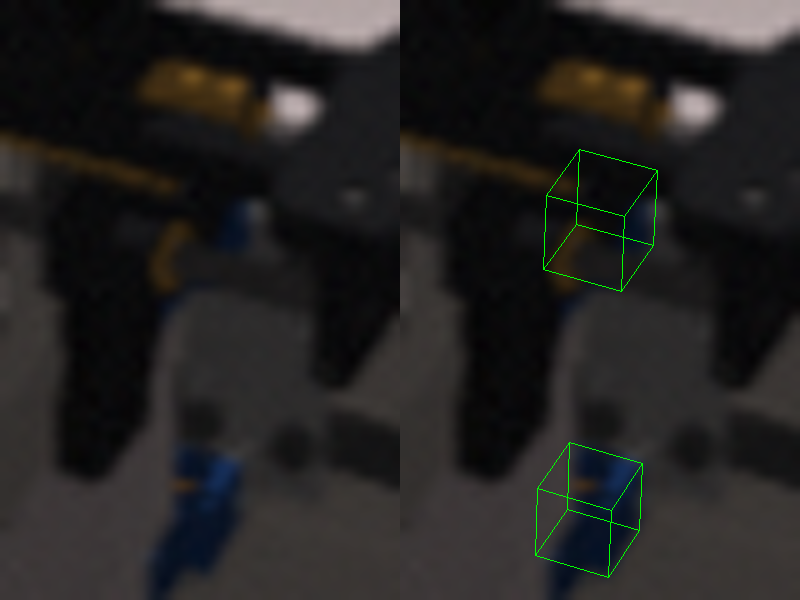

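The guard hangs free with a pin showing in the lower knuckle's hole at (180,485), and the force reads about 0. Now I swing it in the loose cage along an arc about the pins.

```bash
python3 -m inch '[[0.75,[0.04,0.85,0],-5],[0.75,[0.15,1.70,0],-10],[0.75,[0.33,2.53,0],-15],[0.75,[0.59,3.34,0],-20],[0.75,[0.92,4.13,0],-25],[0.75,[1.31,4.89,0],-30],[0.75,[1.77,5.61,0],-35],[0.75,[2.29,6.29,0],-40],[0.75,[2.86,6.92,0],-45],[0.75,[2.86,6.92,0],-45],[0.75,[2.86,6.92,0],-45]]'; python3 go.py .5558 0.0564 .2109 4.818; python3 look.py sw
```

```text
clock: 20.4
tool_pos: [0.6201, 0.0945, 0.2097]
eef_rot: [0.335, 0.942, -0.0, -0.0]
contact_force: [-0.1, 1.2, -0.5]
opening: 0.251
clock 20.40 pos [0.6201 0.0945 0.2097] F [-0.1  1.2 -0.5] M [-0.05  0.02 -0.03] open 0.251 q7 0.57
shift cm [ 2.58 -7.01 -0.11] yaw 44.85960211088865 tool guardyaw 320.9106678049193 tilt [-5.e-04 -1.e-04 -1.e+00]
```

View pics/sw_scene.png

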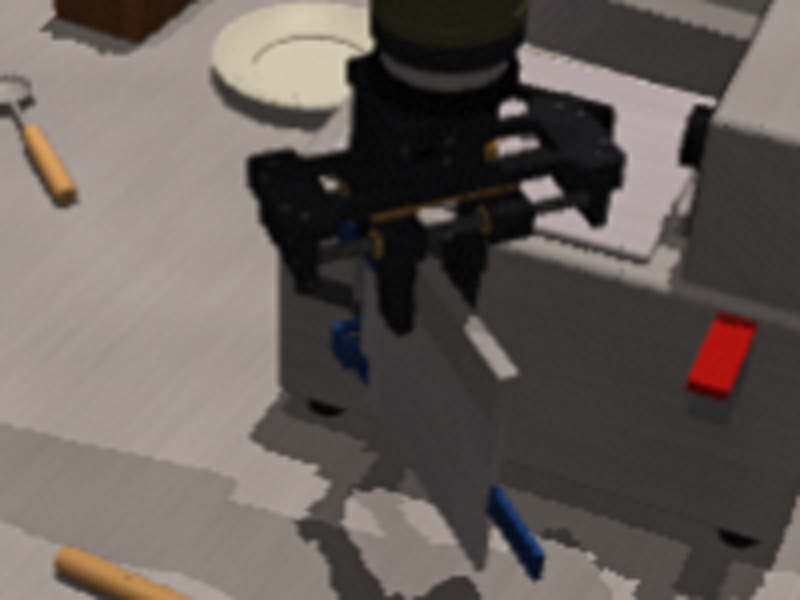

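```bash
python3 -m inch '[[0.75,[0.04,0.85,0],-5],[0.75,[0.15,1.70,0],-10],[0.75,[0.33,2.53,0],-15],[0.75,[0.59,3.34,0],-20],[0.75,[0.92,4.13,0],-25],[0.75,[1.31,4.89,0],-30],[0.75,[1.54,5.25,0],-32.5],[0.75,[1.77,5.61,0],-35],[0.75,[1.77,5.61,0],-35],[0.75,[1.77,5.61,0],-35]]'; python3 go.py .5558 0.0564 .2109 6.388; python3 look.py sx
```

```text
clock: 21.5
tool_pos: [0.6417, 0.1491, 0.2099]
eef_rot: [0.036, 0.999, -0.0, -0.0]
contact_force: [0.9, 0.7, -0.2]
opening: 0.249
clock 21.50 pos [0.6417 0.1491 0.2099] F [ 0.9  0.7 -0.2] M [ 0.03 -0.03 -0.01] open 0.249 q7 1.00
shift cm [ 7.91 -9.85 -0.1 ] yaw -10.07665638175164 tool guardyaw 355.9287831478182 tilt [-2.e-04 -5.e-04 -1.e+00]
```

View pics/sx_scene.png

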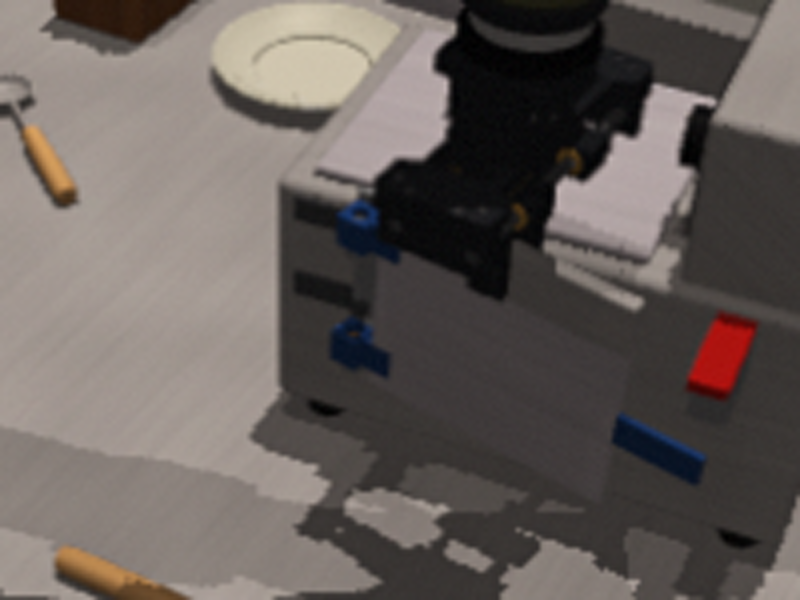

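View pics/sx_top.png

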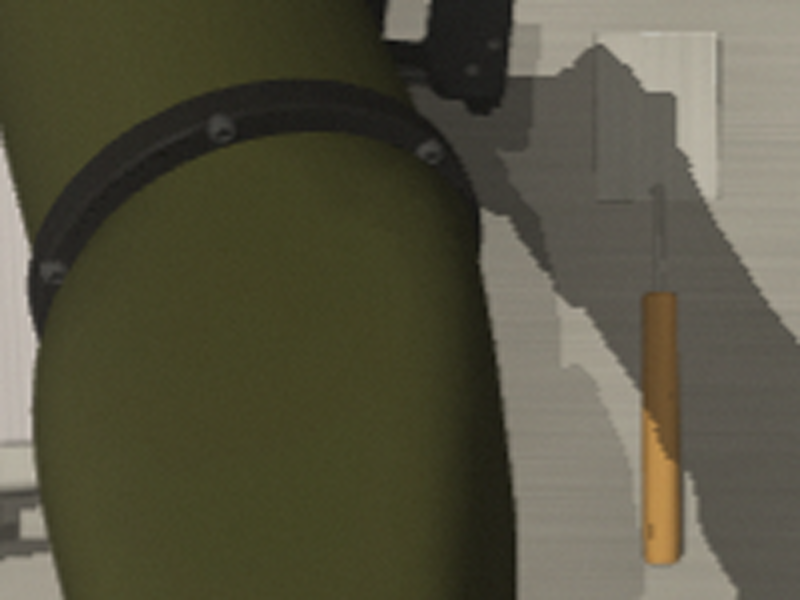

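```bash
python3 -m inch '[[0.75,[0.01,0.43,0],-2.5],[0.75,[0.04,0.85,0],-5],[0.75,[0.09,1.28,0],-7.5],[0.75,[0.15,1.7,0],-10],[0.75,[0.15,1.7,0],-10],[0.75,[0.15,1.7,0],-10]]'; python3 go.py .5558 0.0564 .2109 6.388; python3 look.py sy
```

```text
clock: 22.2
tool_pos: [0.6414, 0.1665, 0.2099]
eef_rot: [-0.052, 0.999, -0.0, -0.0]
contact_force: [0.3, -1.0, -0.4]
opening: 0.254
clock 22.20 pos [0.6414 0.1665 0.2099] F [ 0.3 -1.  -0.4] M [0.04 0.02 0.  ] open 0.254 q7 1.12
shift cm [  9.66 -10.06  -0.1 ] yaw -0.025785717355481193 tool guardyaw 5.979653812214406 tilt [-2.e-04 -1.e-04 -1.e+00]
```

View pics/sy_scene.png

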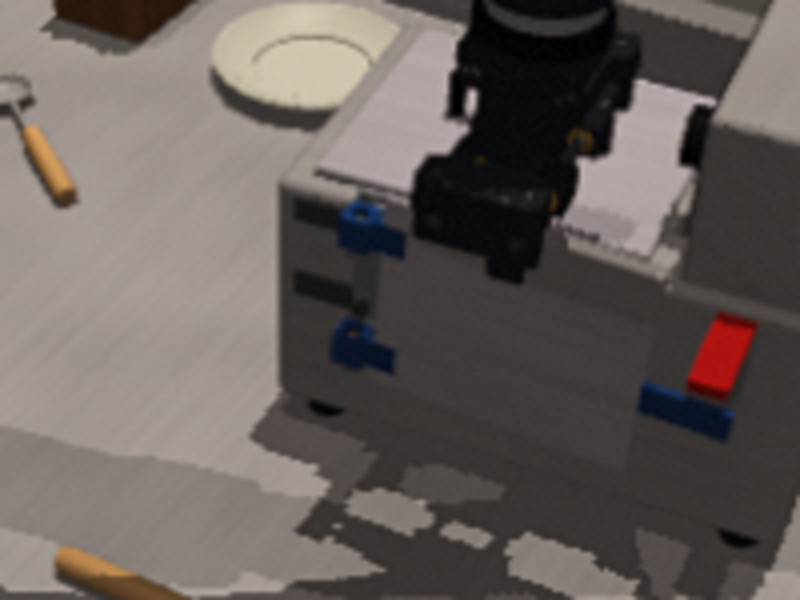

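```bash
python3 -m inch '[[0.75,[0,0.15,0],0],[0.75,[0,0.3,0],0],[0.75,[0,0.4,0],0],[0.75,[0,0.4,0],0]]'; python3 -m inch '[[0.75,[0,0.1,0],0],[0.75,[0,0.2,0],0],[0.75,[0,0.2,0],0]]'; python3 look.py sz
```

```text
clock: 22.7
tool_pos: [0.641, 0.1709, 0.2099]
eef_rot: [-0.053, 0.999, 0.0, 0.0]
contact_force: [0.0, -0.8, 0.7]
opening: 0.253
clock: 23.0
tool_pos: [0.641, 0.1724, 0.2099]
eef_rot: [-0.053, 0.999, -0.0, 0.0]
contact_force: [-0.0, -0.6, -0.4]
opening: 0.249
```

View pics/sz_scene.png

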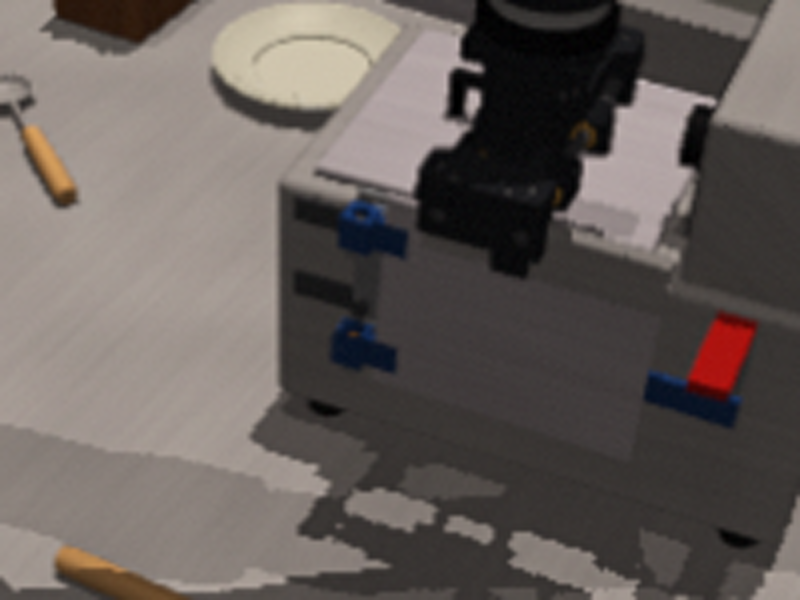

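```bash
python3 - <<'E' | tail -1
from h import *
c,s=np.cos(.10525),np.sin(.10525)
f=lambda x,y,z:np.array([.62935+c*x-s*y,.32372+s*x+c*y,z])
print([((proj("scene",f(.1385,y,z-.004))[0]+.5-[260,120])*4).round() for y in(-.1595,-.17) for z in(.18,.16)])
E
python3 -m inch '[[0.75,[0,0.1,0],0],[0.75,[0,0.2,0],0],[0.75,[0,0.2,0],0]]'; python3 -m inch '[[0.75,[0,0.1,0],0],[0.75,[0,0.2,0],0],[0.75,[0,0.2,0],0]]';python3 look.py s2
```

```text
[array([743., 400.]), array([737., 426.]), array([739., 412.]), array([733., 437.])]
clock: 23.4
tool_pos: [0.641, 0.1726, 0.2099]
eef_rot: [-0.052, 0.999, -0.001, -0.0]
contact_force: [0.0, -5.8, 1.7]
opening: 0.247
clock: 23.7
tool_pos: [0.641, 0.1727, 0.2099]
eef_rot: [-0.051, 0.999, -0.003, -0.0]
contact_force: [-0.1, -7.6, 1.6]
opening: 0.251
```

View pics/s2_scene.png

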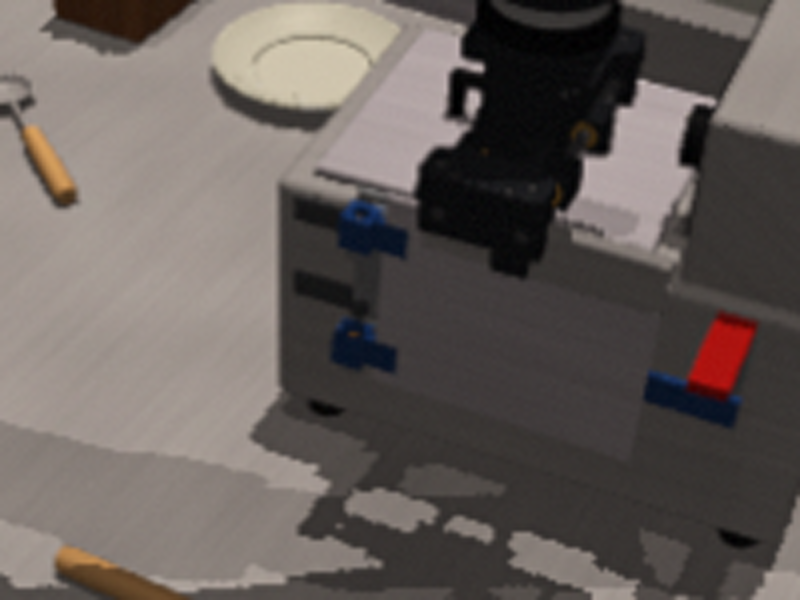

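The tab is against the stop: 7.6 N, with the tip at (740,400) as predicted for shut. Backing off, opening slightly and rising.

```bash
python3 -m inch '[[0.75,[0,-0.3,0],0],[0.7,[0,-0.6,0],0],[0.65,[0,-0.8,0],0],[0.6,[0,-0.8,0],0],[0.6,[0,-0.8,0],0],[0.6,[0,-0.8,0],0]]';python3 -m inch '[[0.6,[0,-0.8,-0.5],0],[0.6,[0,-0.8,-1.5],0],[0.6,[0,-0.8,-3],0],[0.6,[0,-0.8,-5],0],[0.6,[0,-0.8,-8],0],[0.6,[0,-0.8,-12],0],[0.6,[0,-0.8,-15],0],[0.6,[0,-0.8,-15],0],[0.6,[0,-0.8,-15],0]]'; python3 look.py fin
```

```text
clock: 24.4
tool_pos: [0.6412, 0.1692, 0.2099]
eef_rot: [-0.053, 0.999, 0.0, -0.0]
contact_force: [0.4, -0.6, -0.1]
opening: 0.4
clock: 25.3
tool_pos: [0.6424, 0.1606, 0.3611]
eef_rot: [-0.052, 0.999, 0.0, 0.001]
contact_force: [-0.8, 0.3, -0.7]
opening: 0.401
```

View pics/fin_scene.png

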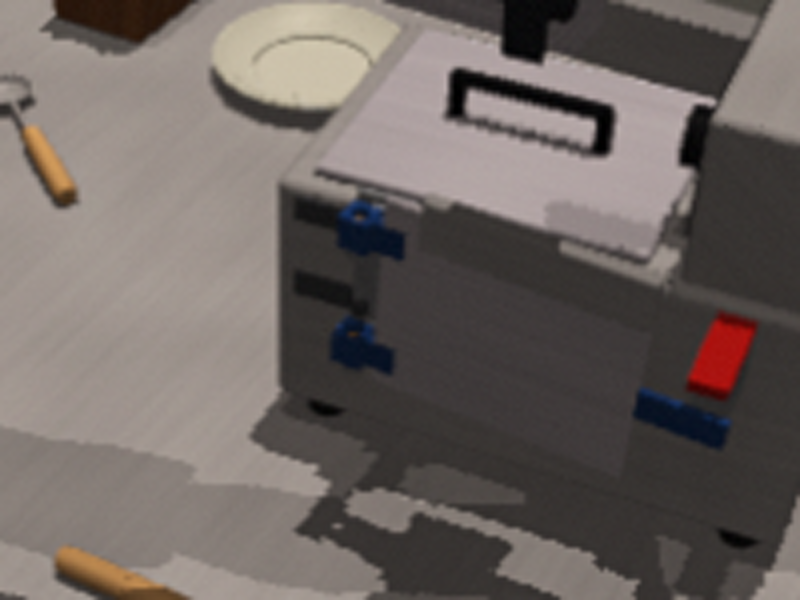

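Lifting dragged the guard slightly open again: the tip is at (725,430) instead of (740,415). I'll nudge it shut from outside with closed fingers and withdraw straight back.

```bash
python3 -m inch '[[1,[0,-3,0],0],[1,[0,-6,0],0],[1,[0,-6.5,0],0],[1,[0,-6.5,2],0],[1,[0,-6.5,6],0],[1,[0,-6.5,10],0],[1,[0,-6.5,13],0],[1,[0,-6.5,14.5],0],[1,[0,-6.5,14.5],0],[1,[0,-6.5,14.5],0]]';python3 go.py .642 .130 .216 6.388;  python3 look.py n1
```

```text
clock: 26.4
tool_pos: [0.6488, 0.0968, 0.2147]
eef_rot: [-0.053, 0.999, 0.0, -0.0]
contact_force: [0.8, -0.3, 0.1]
opening: 0.012
clock 26.40 pos [0.6488 0.0968 0.2147] F [ 0.8 -0.3  0.1] M [ 0.04 -0.02  0.03] open 0.012 q7 1.22
shift cm [ 0.32  3.38 -0.12] yaw 0.06137924393172903 tool guardyaw 6.066818773501654 tilt [-8.e-04  6.e-04 -1.e+00]
```

View pics/n1_scene.png

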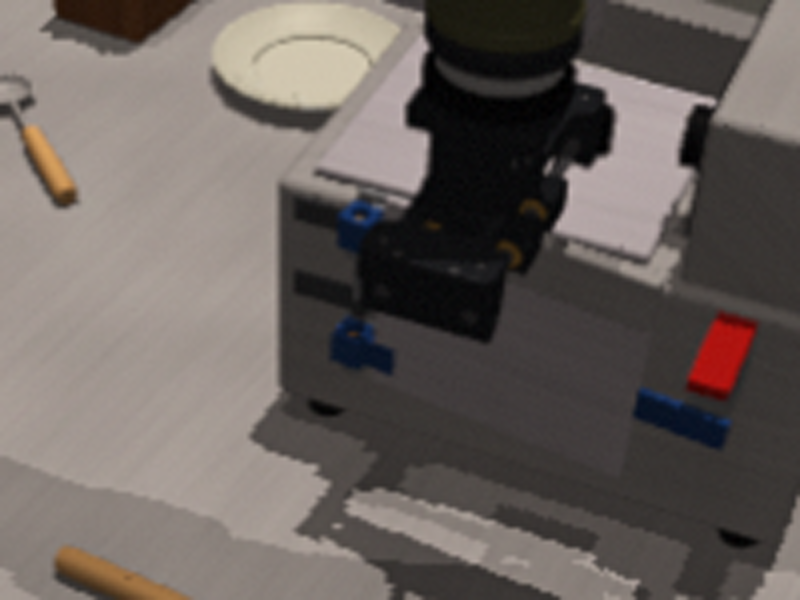

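```bash
python3 -m inch '[[1,[0,1,0],0],[1,[0,2,0],0],[1,[0,3,0],0],[1,[0,3.4,0],0],[1,[0,3.6,0],0],[1,[0,3.8,0],0],[1,[0,4,0],0],[1,[0,4.1,0],0],[1,[0,4.1,0],0]]'; python3 -m inch '[[1,[0,0.1,0],0],[1,[0,0.2,0],0],[1,[0,0.2,0],0]]'; python3 -m inch '[[1,[0,0.1,0],0],[1,[0,0.2,0],0],[1,[0,0.2,0],0]]'
```

```text
clock: 27.4
tool_pos: [0.6447, 0.1367, 0.2149]
eef_rot: [-0.053, 0.999, -0.0, -0.0]
contact_force: [0.9, -0.6, 0.6]
opening: 0.006
clock: 27.7
tool_pos: [0.6445, 0.1389, 0.2149]
eef_rot: [-0.053, 0.999, 0.0, 0.0]
contact_force: [0.4, -0.7, -1.6]
opening: 0.006
clock: 28.0
tool_pos: [0.6442, 0.1411, 0.215]
eef_rot: [-0.053, 0.999, 0.0, 0.0]
contact_force: [1.1, 0.3, 0.2]
opening: 0.002
```

```bash
python3 -m inch '[[1,[0,0.1,0],0],[1,[0,0.2,0],0],[1,[0,0.2,0],0]]'; python3 -m inch '[[1,[0,0.1,0],0],[1,[0,0.2,0],0],[1,[0,0.2,0],0]]';python3 look.py n2
```

```text
clock: 28.3
tool_pos: [0.644, 0.1431, 0.2149]
eef_rot: [-0.053, 0.999, 0.0, 0.0]
contact_force: [0.3, -0.2, 0.1]
opening: 0.008
clock: 28.6
tool_pos: [0.6438, 0.1451, 0.215]
eef_rot: [-0.053, 0.999, 0.0, 0.0]
contact_force: [0.0, -0.1, -0.5]
opening: 0.005
```

View pics/n2_scene.png

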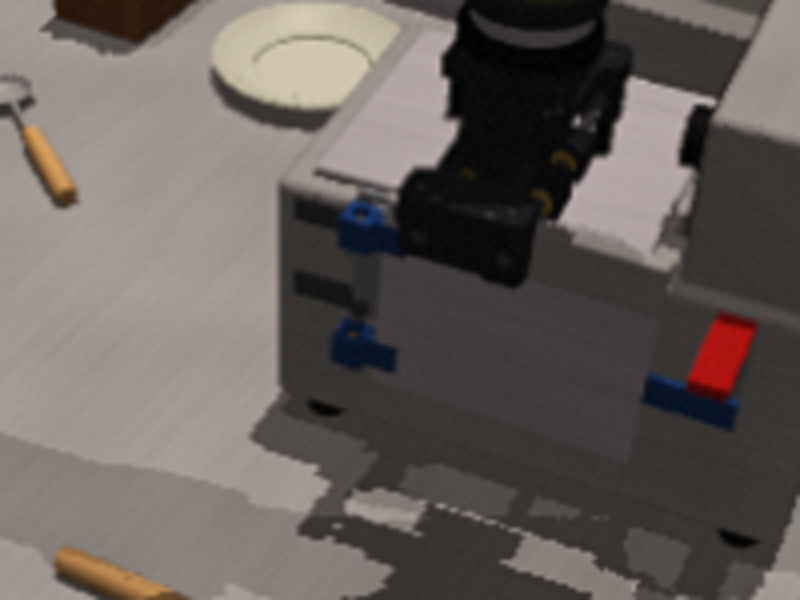

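Moving shut (tip near (737,415)); a little further until it touches the stop.

```bash
python3 -m inch '[[1,[0,0.1,0],0],[1,[0,0.15,0],0],[1,[0,0.15,0],0]]'; python3 -m inch '[[1,[0,0.1,0],0],[1,[0,0.1,0],0],[1,[0,0.1,0],0]]'
```

```text
clock: 29.0
tool_pos: [0.6437, 0.1462, 0.2149]
eef_rot: [-0.053, 0.999, -0.0, 0.0]
contact_force: [-0.8, 0.1, 0.0]
opening: 0.003
clock: 29.3
tool_pos: [0.6437, 0.1463, 0.2149]
eef_rot: [-0.052, 0.999, -0.001, 0.0]
contact_force: [-0.5, -3.3, 1.4]
opening: 0.008
```

```bash
python3 -m inch '[[1,[0,-0.3,0],0],[1,[0,-1,0],0],[1,[0,-3,0],0],[1,[0,-6,0],0],[1,[0,-9,0],0],[1,[0,-10,-4],0],[1,[0,-10,-8],0],[1,[0,-10,-12],0],[1,[0,-10,-12],0],[1,[0,-10,-12],0],[1,[0,-10,-12],0]]';python3 look.py fin2
python3 - <<'E'
from h import *
im=viewer.snapshot("top")[:,:,::-1]; cv2.imwrite("pics/fin2_t.png",im)
im=viewer.snapshot("scene")[:,:,::-1]; cv2.imwrite("pics/fin2_s.png",cv2.resize(im[160:240,330:460],None,fx=6,fy=6,interpolation=cv2.INTER_CUBIC))
E
```

```text
clock: 30.4
tool_pos: [0.6532, 0.0477, 0.3335]
eef_rot: [-0.053, 0.999, -0.0, -0.001]
contact_force: [-0.5, -0.1, -0.6]
opening: 0.007
```

View pics/fin2_s.png

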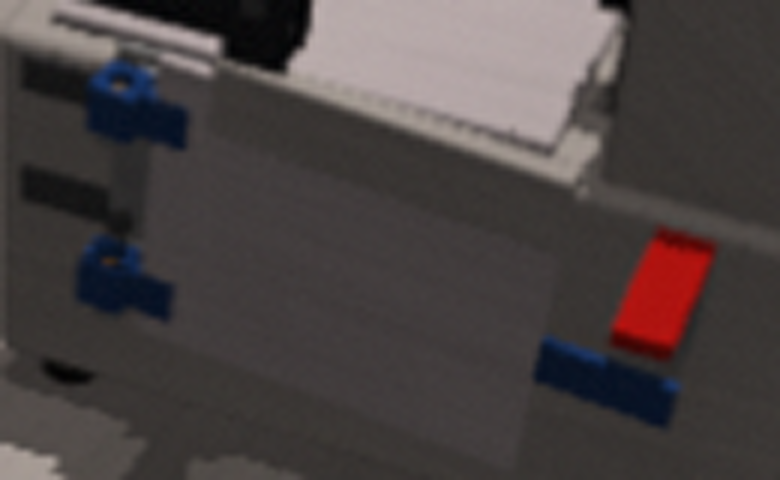

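View pics/fin2_t.png

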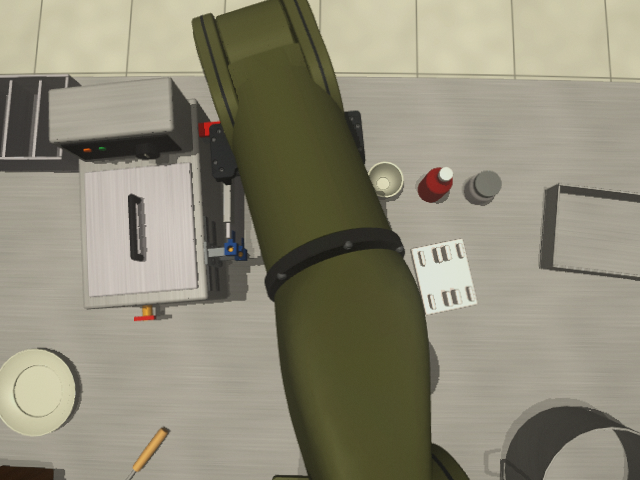

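```bash
cat > tip.py <<'E'
import sys
from h import *
from scipy.optimize import least_squares
c,s=np.cos(.10525),np.sin(.10525)
f=lambda x,y,z:np.array([.62935+c*x-s*y,.32372+s*x+c*y,z])
pinx=-.1015
# unknown: angle th (opening), droop d. points given tip top, tip bottom, tab root top
def tab(th,d,gx,gz):
    X=gx*np.cos(d)+gz*np.sin(d); Z=.12-gx*np.sin(d)+gz*np.cos(d)
    return f(pinx+X*np.cos(th),-.16-X*np.sin(th),Z)
def fit(obs): # obs list of (px,(gx,gz))
    g=lambda p:np.ravel([proj("scene",tab(p[0],p[1],*m))[0]+.5-uv for uv,m in obs])
    q=least_squares(g,[0,0]); return q.x,g(q.x)
k,x0,y0=float(sys.argv[1]),float(sys.argv[2]),float(sys.argv[3])
P=[float(v) for v in sys.argv[4:]]
ms=[(.24,.06),(.24,.04),(.185,.06),(.185,.04)]
obs=[(np.array([P[2*i]/k+x0,P[2*i+1]/k+y0]),ms[i]) for i in range(len(P)//2)]
q,e=fit(obs); print("theta,droop",q,"tip y",-.16-.24*np.sin(q[0]),"res",e.round(1))
E
python3 tip.py 6 330 160 678 382 670 427 541 340 536 380
echo pushed; python3 tip.py 4 260 120 741 402 735 428 650 376
python3 look.py fin3
```

```text
theta,droop [ 0.09628844 -0.00581837] tip y -0.18307353277485477 res [ 0.1  0.8 -0.1 -0.2  0.1 -0.4 -0.2 -0.5]
pushed
theta,droop [0.02681114 0.00104337] tip y -0.1664339025281858 res [ 0.2  0.2  0.1  0.2 -0.2 -0.5]
```

View pics/fin3_scene.png

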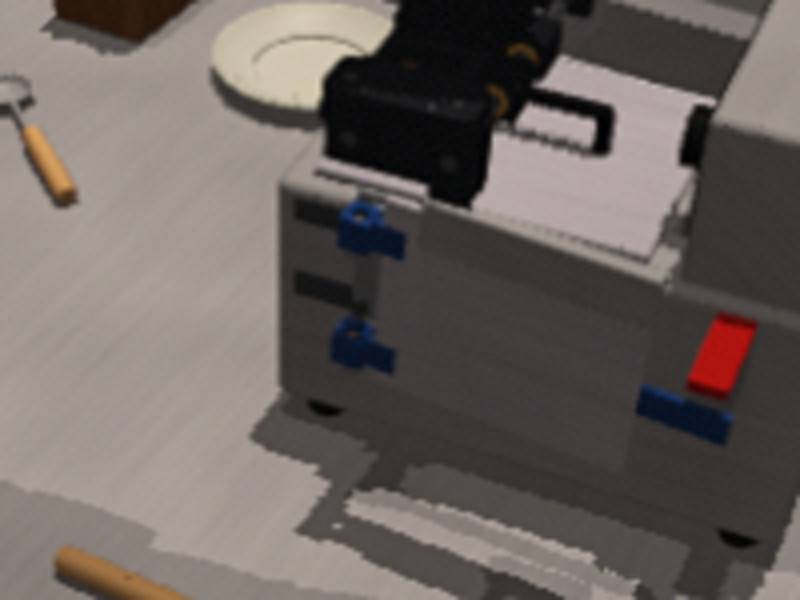

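The guard is static but its tip has come back out ~16 mm; it springs off the stop as the finger withdraws fast. I'll repeat with a feather touch and a very slow retreat.

```bash
python3 -m inch '[[1,[0,3,0],0],[1,[0,5,1],0],[1,[0,5,5],0],[1,[0,5,9],0],[1,[0,5,11.85],0],[1,[0,5,11.85],0],[1,[0,6.5,11.85],0],[1,[0,7.8,11.85],0],[1,[0,8.3,11.85],0],[1,[0,8.6,11.85],0],[1,[0,8.8,11.85],0],[1,[0,8.8,11.85],0],[1,[0,8.8,11.85],0]]'; python3 go.py .6437 .1463 .2149 6.388
```

```text
clock: 32.0
tool_pos: [0.645, 0.1347, 0.2165]
eef_rot: [-0.052, 0.999, -0.0, 0.0]
contact_force: [-0.0, 0.9, -0.3]
opening: 0.006
clock 32.00 pos [0.645  0.1347 0.2165] F [-0.   0.9 -0.3] M [ 0.02 -0.06  0.03] open 0.006 q7 1.16
shift cm [0.01 1.17 0.16] yaw -0.01781995765957022 tool guardyaw 5.9876195719103675 tilt [ 2.e-04 -4.e-04 -1.e+00]
```

```bash
python3 -m inch '[[1,[0,0.15,0],0],[1,[0,0.3,0],0],[1,[0,0.38,0],0],[1,[0,0.46,0],0],[1,[0,0.54,0],0],[1,[0,0.62,0],0],[1,[0,0.7,0],0],[1,[0,0.78,0],0],[1,[0,0.86,0],0],[1,[0,0.92,0],0],[1,[0,0.97,0],0],[1,[0,1.02,0],0],[1,[0,1.06,0],0],[1,[0,1.09,0],0],[1,[0,1.11,0],0],[1,[0,1.13,0],0],[1,[0,1.14,0],0],[1,[0,1.15,0],0],[1,[0,1.15,0],0],[1,[0,1.15,0],0]]'; python3 go.py .6437 .1463 .2149 6.388; python3 look.py n3
```

```text
clock: 34.0
tool_pos: [0.6437, 0.1463, 0.2165]
eef_rot: [-0.052, 0.999, -0.0, 0.0]
contact_force: [0.3, -1.8, 0.8]
opening: 0.005
clock 34.00 pos [0.6437 0.1463 0.2165] F [ 0.3 -1.8  0.8] M [-0.31 -0.08 -0.02] open 0.005 q7 1.15
shift cm [-0.   -0.    0.16] yaw 0.0059605424094079104 tool guardyaw 6.011400071979244 tilt [ 1.e-04 -5.e-04 -1.e+00]
```

View pics/n3_scene.png

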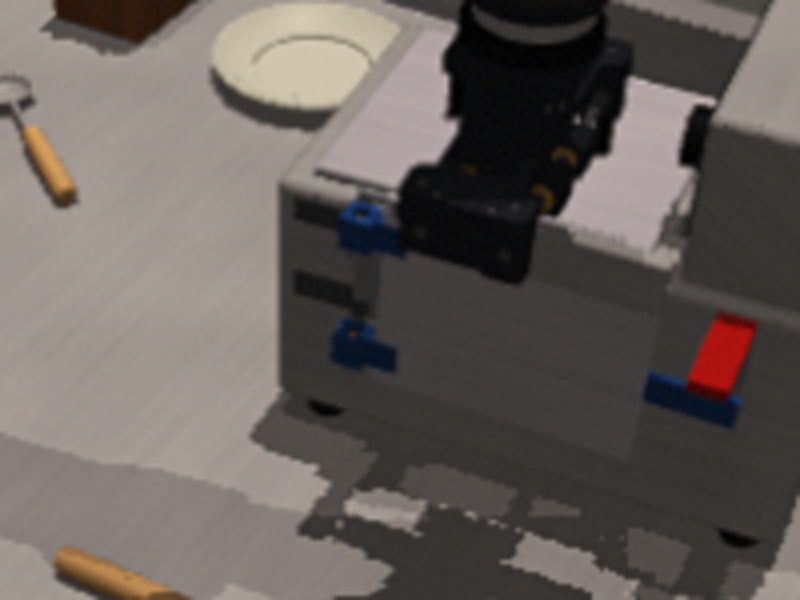

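```bash
python3 -m inch '[[1,[0,-0.02,0],0],[1,[0,-0.03,0],0],[1,[0,-0.05,0],0],[1,[0,-0.06,0],0],[1,[0,-0.08,0],0],[1,[0,-0.1,0],0],[1,[0,-0.12,0],0],[1,[0,-0.14,0],0],[1,[0,-0.16,0],0],[1,[0,-0.18,0],0],[1,[0,-0.2,0],0],[1,[0,-0.23,0],0],[1,[0,-0.26,0],0],[1,[0,-0.3,0],0],[1,[0,-0.4,0],0],[1,[0,-0.5,0],0],[1,[0,-0.7,0],0],[1,[0,-0.9,0],0],[1,[0,-1.1,0],0]]';  python3 look.py n4
```

```text
clock: 36.0
tool_pos: [0.6448, 0.1355, 0.2164]
eef_rot: [-0.053, 0.999, -0.0, -0.0]
contact_force: [0.8, -0.5, -0.3]
opening: 0.006
```

View pics/n4_scene.png

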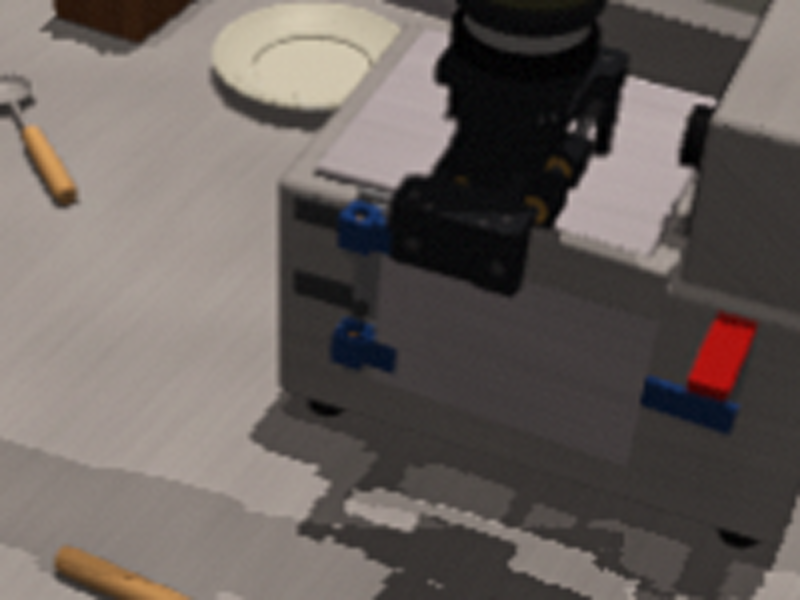

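```bash
python3 -m inch '[[1,[0,-1,0],0],[1,[0,-2,0],0],[1,[0,-4,0],0],[1,[0,-5,0],0],[1,[0,-5,0],0],[1,[0,-5,0],0]]'
python3 - <<'E'
from h import *
im=viewer.snapshot("scene")[:,:,::-1]; cv2.imwrite("pics/z3.png",cv2.resize(im[160:240,330:460],None,fx=6,fy=6,interpolation=cv2.INTER_CUBIC))
E
```

```text
clock: 36.7
tool_pos: [0.65, 0.0863, 0.2164]
eef_rot: [-0.052, 0.999, 0.0, -0.0]
contact_force: [-0.3, -0.9, 0.5]
opening: 0.011
```

View pics/z3.png

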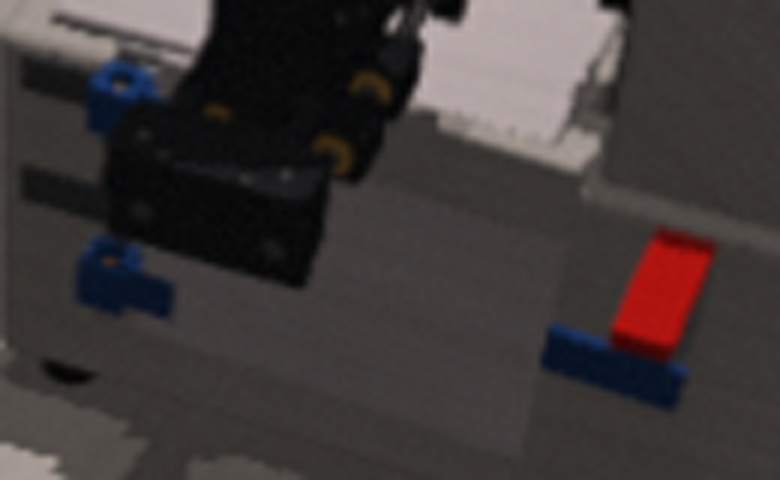

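```bash
python3 tip.py 6 330 160 686 364 678 408 549 325 544 366
python3 - <<'E'
import cv2,numpy as np
for n in ["n3_scene","n4_scene","s2_scene"]:
    im=cv2.imread(f"pics/{n}.png"); cv2.imwrite(f"pics/zz_{n}.png",cv2.resize(im[340:470,600:780],None,fx=3,fy=3))
a=[cv2.imread(f"pics/zz_{n}.png") for n in ["n3_scene","n4_scene"]]
z=cv2.imread("pics/z3.png"); z=cv2.resize(z,None,fx=2,fy=2)  # 12x
x0=int((600/4+260-330)*12); y0=int((340/4+120-160)*12)
z=z[y0:y0+390,x0:x0+540]
cv2.imwrite("pics/cmp.png",cv2.resize(np.vstack([np.hstack([a[0],a[1]]),np.hstack([z,z])]),None,fx=.7,fy=.7))
E
```

```text
theta,droop [ 0.05289742 -0.01060187] tip y -0.17268946084249712 res [ 0.2  0.7  0.1 -0.1 -0.  -0.2 -0.3 -0.6]
```

View pics/cmp.png

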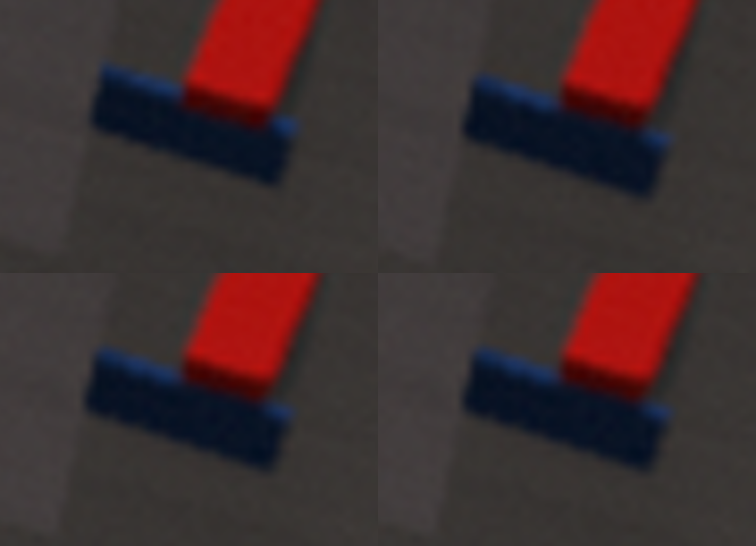

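Run:
```python
from h import *
for n in ["scene","top"]:
    viewer.snapshot(n)
    for t in ["ramekin","sauce","salt","spatula"]:
        print(n,t,[(round(d["p"],2),d["bbox"]) for d in viewer.outline_of(n,t)[:1]])
im=viewer.snapshot("scene")[:,:,::-1]; cv2.imwrite("pics/z4.png",im)
z=cv2.resize(im[160:240,330:460],None,fx=6,fy=6,interpolation=cv2.INTER_CUBIC).astype(int)
print(np.abs(z-cv2.imread("pics/z3.png"))[300:420,530:700].mean())
```

```text
scene ramekin [(0.88, [333.7, 318.7, 38.5, 32.5])]
scene sauce [(0.78, [307.4, 332.3, 28.5, 56.7])]
scene salt [(0.87, [278.5, 385.2, 30.7, 45.8])]
scene spatula [(0.56, [274.0, 258.2, 98.9, 58.4])]
top ramekin [(0.63, [368.6, 162.0, 36.6, 34.8])]
top sauce [(0.77, [418.4, 165.7, 34.6, 37.2])]
top salt [(0.69, [462.7, 169.2, 42.1, 36.4])]
top spatula [(0.49, [328.7, 188.2, 7.3, 18.9])]
1.0011601307189542
```

View pics/z4.png

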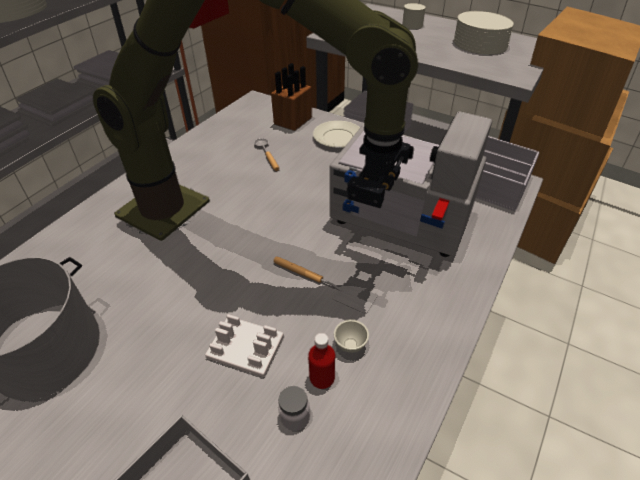

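```bash
python3 tip.py 8.4 410 205 297 125 280 185 103 68; python3 tip.py 8.4 410 205 290 140 273 197 97 77
```

```text
theta,droop [ 0.03164774 -0.00840489] tip y -0.16759418910187063 res [-0.2  0.3  0.4 -0.3 -0.2  0. ]
theta,droop [ 0.05836262 -0.00972275] tip y -0.1739990788181044 res [-0.2  0.1  0.4 -0.2 -0.2  0.1]
```

```bash
python3 -c "
from plant import r
print(r.finish_job())"
```

```text
the job is handed in; nothing more can be done
None
```

I lifted the guard out of the stand and seated it on both pins while it was square to the fryer. I then swung it shut under the red keeper, let go, and handed the job in at about 37 s. No verdict came back.

- **Seating:** I felt for the pins with contact forces of about 4 N, and the guard sat down at a measured height of about 0.119–0.120 m (target 0.120 m). The most force used anywhere was about 8 N, at the stop.
- **Final position:** the tab is under the keeper, and pictures 0.7 s or more apart show it at rest. The image fit gives the released tip at y of about -0.173 to -0.174 m, which taken alone is just outside the -0.172 m limit. The same fit reads -0.166 to -0.168 m with the tab touching the stop, where about -0.1595 m is true. Corrected for that, the tip is at about -0.166 m, roughly 6 mm inside the limit.
- **Bystanders:** the ramekin, bottle and jar show no displacement beyond detector noise in either camera. The spatula was unmoved in the scene view; in the top view the arm mostly hid it.

**What went wrong on the way:**
- **Empty grasp:** the first grasp closed on nothing, because the reported tool height was about 3 cm lower than the pictures showed. I corrected for this.
- **Guard came off the stop twice:** it swung about 15 mm out at the tip after release, so I nudged it shut from outside and withdrew very slowly.

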